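# Make room in the entry-shelf row and slide the garage opener in

## Task

The garage opener belongs in the row along the back rail of the entry shelf, between the clear flip-top box and the white cup. Working along the shelf top and without lifting them, nudge the box and the cup apart (the tin and the jar at the ends of the row may shuffle along with them) until there is clearly room for the opener's width, and only then slide the opener lengthwise into the gap along the shelf, straight and fully back against the rail. Leave the whole row upright and back near the rail, with the box about square to it, and leave the other things on the shelf where they are.

Things in the scene. Friction and masses are not known exactly. Their poses are not given: they have to be found in the camera images.
- opener: black plastic garage-door opener with grey buttons, lying flat on the shelf in front of the row, 90 long (its x axis) x 60 wide (its y axis) x 22 high; origin at the centre of its underside, z up; about 120 g. Either end may go in first.
- gallery: fixed cherry wood gallery round the row, 36 high: a back rail along its y axis, two end cheeks 16 thick reaching 112 mm forward (its -x, towards the robot), inner faces at y = +192 and -192. Origin at shelf-top height, middle of the rail's inner face; +x points into the rail. No floor board: things slide in on the bare shelf top from the open front.
- row_mid (a point): point on the gallery (same axes), on the shelf top, 43 mm in front of the rail, midway between the cheeks. At the start the row is pressed together with 36 to 48 mm free at each end. With tin and jar pushed up to the cheeks, and box and cup up to them, the gap between box and cup is about 84 wide, centred here.
- box: loose clear acrylic box, 84 x 84 and 60 high with its closed flip-top lid (hinged along its top edge next to the rail, lid 4 thick, walls 4 thick), about 0.34 kg, in the middle of the row, left or right of the cup; origin at the centre of its underside, faces square to its x and y axes, z up.
- cup: loose white ceramic cup without a handle, straight-sided above a slightly narrower foot, 84 in outer diameter, 60 high, open and empty, inner diameter 76, inner floor 6 above the shelf top (a closed pair of fingers fits inside), about 0.26 kg, next to the box in the middle of the row; origin at the centre of its underside, z up.
- tin: loose square metal tin with a lid, 67 x 67 (lid), 56 high, about 0.22 kg, at one end of the row; origin at the centre of its underside, z up.
- jar: loose round amber glass candle jar with a flat dark metal lid, 66 in diameter, 56 high, about 0.28 kg, at the other end of the row from the tin; origin at the centre of its underside, z up.
- puck: bystander: olive silicone charging puck, 96 in diameter, 8 high, to the left of the work; origin at the centre of its underside.
- glasses_case: bystander: glasses case, 152 x 60 x 42 high, long along its x axis, to the right of the work; origin at the centre of its underside.
- key_bowl: bystander: blue ceramic bowl, 120 in diameter, 45 high, right of the gallery; origin at the centre of its underside.
- torch: bystander: aluminium torch, 110 long, 36 high, left of the gallery; origin at the centre of its underside.
- padlock: bystander: brass padlock lying flat, about 70 x 48 x 20, left of the work; origin under its brass body.
- earbuds: bystander: white earbuds case, 62 x 48 x 24, right of the work; origin at the centre of its underside.

How it is judged (in metres and radians):
On the way:
1. the box and the cup stand apart with clear room for the opener (at least 62 mm between them), both still in the row, while the opener is still in front of the row (horizontal distance between box and cup above 0.146 m and x of each of box, cup in the frame of gallery above -0.075 m and x of opener in the frame of gallery below -0.12 m), for 0.2 s.
At the end, for the whole second after the job is handed in: The opener lies flat between the box and the cup, its rear end within 8 mm of the back rail and its long axis within 0.2 rad of square to it. Box, cup, tin and jar stand upright on the shelf, at most about 27 mm off the rail, the box within 0.26 rad of square, and everything is at rest (x of opener in the frame of gallery above -0.053 m and angle between the x axis of opener and the x axis of gallery, either way round below 0.2 rad and angle between each of opener, box, cup, tin, jar's own z axis and vertical below 0.1 rad and height (world z) of each of opener, box, cup, tin, jar below 0.006 m and ((y of box in the frame of opener above 0.06 m and y of cup in the frame of opener below -0.06 m) or (y of cup in the frame of opener above 0.06 m and y of box in the frame of opener below -0.06 m)) and angle between the x axis of box and the x axis of gallery, either way round below 0.26 rad and x of each of box, cup in the frame of gallery above -0.07 m and x of each of tin, jar in the frame of gallery above -0.061 m and linear speed of each of box, cup, tin, jar, opener below 0.01 m/s); the robot touches nothing.
It fails at once if the box or the cup is lifted off the shelf (20 mm) (height (world z) of any of box, cup above 0.02 m).
It fails at once if something in the row is tipped (0.4 rad) (angle between any of box, cup, tin, jar's own z axis and vertical above 0.4 rad).
It fails at once if the opener is brought into the row from above instead of along the shelf (20 mm up while in the row) (height (world z) of opener above 0.02 m and x of opener in the frame of gallery above -0.1 m).
It fails at once if another thing on the shelf is moved by 30 mm (distance of any of puck, glasses_case, key_bowl, torch, padlock, earbuds from where it was at the start of the episode above 0.03 m).
It also fails if it takes over 67 s, if anything falls off the work surface, if the arm or the gripper's body presses on something with over 40 N, if the wrist force passes 120 N, or if a joint passes its speed limit or range.

## Robot

A 6-joint arm with a two-finger parallel gripper is mounted at the origin on the work surface. World frame = base frame: x ahead of the robot, y to its left, z up, the work surface at z = 0. Lengths are in m, angles in degrees, forces in N, time in s.
With the tool pointing down it reaches from about 0.25 to 0.725 m from the base axis. Payload 9.7 kg.
Tool frame: the origin (TCP) lies at the centre of the arm's flange, where the gripper is bolted on; the fingertips stand 173 mm ahead of it and the grasp point (between the pads) lies bot.grip_depth ahead of it (bot.grip_depth is the distance from the TCP to the grasp point, in m); z points along the fingers, y is the direction in which the jaws open and shut (so a half turn about z gives the same grasp; the last joint's range is limited). The gripper opens to 85 mm and grips with 20 to 120 N. Pads are 22 mm wide; open, the fingers measure 114 mm over their backs; the gripper's body (76 mm by 85 mm) begins 54 mm behind the grasp point. The pads swing forward as they close: fully open they stand 13 mm farther back than shut.
Start: joints at [-65.088, 4.979, 10.078, 95.1, 0, 90], TCP at [0.232, -0.499, 0.405] pointing down, gripper open.
Joint ranges: [-179.16, 179.16], [-48.56, 103.87], [-65.8, 70.77], [-126.05, 130.52], [-82.76, 87.17], [-180, 180]. Speed limits (degrees/s): [127.2, 127.2, 147.25, 180, 180, 180].

## Interface

Orientations are given as [roll, pitch, yaw] about the fixed x, y, z axes, in that order (R = Rz(yaw) Ry(pitch) Rx(roll)).
In Python, from workcell import status, viewer, bot gives the robot as it stands. The module is installed in compiled form; this text tells all that it offers.
- The arm moves only by the tool move_arm, never from a script. Its argument "commands" is a list of rows, each an object with "claw": the gripper's target within -1 to 1 (fully open at 1, half-way at 0, shut at -1); "travel": the shift along the tool's x, y, z in cm, a list of three; "turn": the turn about the tool's z in degrees. A call has 1 to 5 rows; each row shifts and turns the commanded pose from where the row before left it, along the tool's axes as they then stand; what a row does not reach is not made up. A row lasts 1/12 s, in which the tool goes at most 41.7 mm and 7.16 degrees, less where a joint would pass 70% of its speed; a pose out of reach is approached as far as the arm can. A call is refused whole if a number of a shift passes 4.17 or a number of a turn 7.16, either way. A call with a gripper value outside its range is refused whole. The fingers move at their own pace and stop on an object; "squeeze" is the grip in N (left out, the last holds). Time passes only in rows, so rows that do not move let the fingers close. It gives the time, the measured TCP pose, the force and the opening at its end, in the units of the state.
- status.get_obs(): the state, without advancing time (a new reading comes with each control period).
- viewer.camera(name): name is "scene" or "top" or "wrist"; returns the picture (400x640x3 uint8, blue, green, red); there is no depth.
- viewer.camera_params(name): a dict with "camera_matrix" (3x3 intrinsics, pixels), "xyz" and "rotation" of the camera in the world. Camera axes: x right, y up, looking along -z (the intrinsics and any distortion apply to the point x, -y, -z); pixel columns grow to the right and rows downward; lengths in m; the calibration is good to about 2 mm. The wrist camera is an equidistant fisheye: a pixel r from the principal point sees the ray r / f radians off the axis. A picture is of the moment at which its call begins: read the wrist's pose just before it. camera_params takes no time and is no camera call; for the wrist camera it gives the pose at the moment of the call.
- bot.job_done(): hands the job in, once; it reports no verdict.
The state is a dict: "time": time; "q": joint angles; "qd": joint speeds; "joint_efforts": joint torques, N m; "ee_pos": TCP position; "tcp_rot": TCP orientation; "wrist_force": force on the tool from outside, world axes, zero at the start; "torque": the same for the moment, N m; "opening": finger opening in m.
Only numpy, scipy, OpenCV 4.12 (cv2) and the standard library are available. Lean on these libraries where they do the work, as an engineer would, in place of code of your own. Each camera call takes 0.05 s, during which the arm holds its last target.

## Working session

There is one attempt and no reset: what is moved stays moved. The work goes in short steps, Python scripts to look and compute and a tool call to move; the robot and the scene stay as the last step left them, time stands still between calls to the robot, and variables do not carry over. Pictures are saved under pics/ and viewed, and the job is handed in when it is done.

Besides the shell and the picture viewer there is one more tool, called after "Emit:" by a JSON object that holds its "op" and its "data". move_arm: Moves the arm, as the interface text tells. Its arguments: {"type":"object","properties":{"commands":{"type":"array"},"squeeze":{"type":"number"}},"required":["commands"]}

```bash
mkdir -p pics
python3 - <<'E'
from workcell import status, viewer, bot
import cv2
print(status.get_obs(), bot.grip_depth)
for n in ("scene","top"):
    cv2.imwrite(f"pics/{n}0.png",viewer.camera(n)); print(n,viewer.camera_params(n))
E
```

```text
{'time': 0.0, 'q': array([-6.50864475e+01,  5.01095125e+00,  1.00339277e+01,  9.50997087e+01,
       -5.54726209e-04,  9.00000335e+01]), 'qd': array([ 0.10738178,  0.07539881,  0.07078271,  0.04901165, -0.08256357,
        0.03661771]), 'joint_efforts': array([-4.07109719e-04, -5.20382488e+01,  4.64813697e+01,  1.59503182e-02,
       -3.69319177e-04, -7.44090016e-06]), 'ee_pos': array([ 0.231686  , -0.49881833,  0.40397963]), 'tcp_rot': array([-1.79923268e+02,  5.54770640e-04,  2.49135197e+01]), 'wrist_force': array([ 0.61753882, -0.50285918, -0.02308558]), 'torque': array([-0.03421278,  0.04691558, -0.02473985]), 'opening': 0.0855931459173558} 0.1547
scene {'camera_matrix': array([[491.21506096,   0.        , 318.02896498],
       [  0.        , 491.21506096, 199.47875599],
       [  0.        ,   0.        ,   1.        ]]), 'xyz': array([1.187021  , 0.38853473, 1.26641566]), 'rotation': array([ 32.49486   ,  -0.50502776, 119.22088703])}
top {'camera_matrix': array([[375.97850163,   0.        , 316.87319257],
       [  0.        , 375.97850163, 200.44758118],
       [  0.        ,   0.        ,   1.        ]]), 'xyz': array([3.32299949e-01, 1.24227135e-05, 9.90331841e-01]), 'rotation': array([ 10.81780481,   0.79974296, -89.39081269])}
```

View pics/scene0.png

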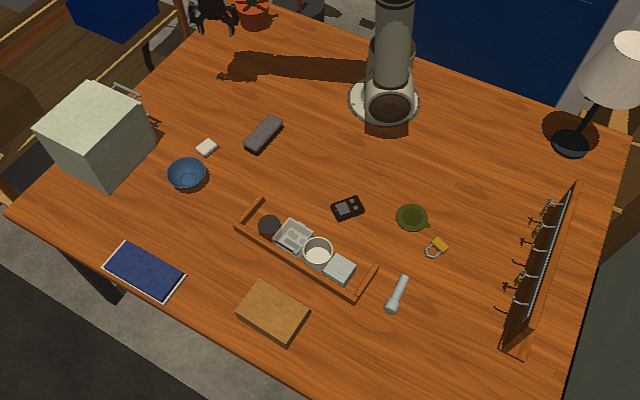

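View pics/top0.png

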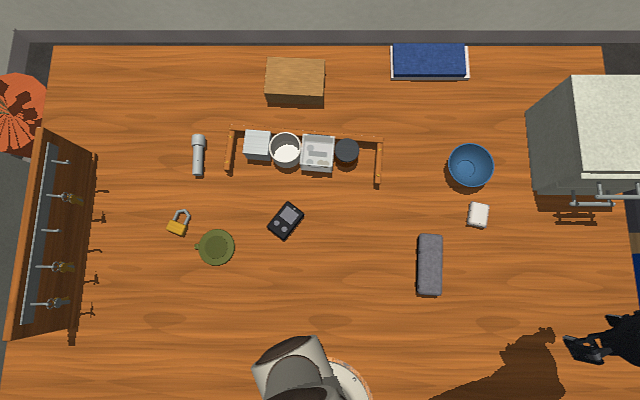

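The row from left (+y) is tin (257,145), cup (285,150), box (318,153), jar (346,152). The opener is at (286,220), turned about 30°. I'll enlarge and measure.

```bash
cat > h.py <<'E'
import numpy as np, cv2
from scipy.spatial.transform import Rotation as Ro
from workcell import status, viewer, bot
def cam(n):
    p=viewer.camera_params(n); return p['camera_matrix'],np.array(p['xyz']),Ro.from_euler('xyz',p['rotation'],degrees=True).as_matrix()
def px2w(n,uv,z):
    K,t,R=cam(n); o=[]
    for u,v in np.atleast_2d(uv):
        d=R@np.array([(u-K[0,2])/K[0,0],-(v-K[1,2])/K[1,1],-1]); o.append(t+d*(z-t[2])/d[2])
    return np.array(o)
def w2px(n,P):
    K,t,R=cam(n); q=(np.atleast_2d(P)-t)@R
    return np.stack([K[0,2]+K[0,0]*q[:,0]/-q[:,2],K[1,2]-K[1,1]*q[:,1]/-q[:,2]],1)
def crop(img,x0,y0,x1,y1,s,f):
    cv2.imwrite(f,cv2.resize(img[y0:y1,x0:x1],None,fx=s,fy=s,interpolation=cv2.INTER_CUBIC))
E
python3 - <<'E'
from h import *
im=cv2.imread('pics/top0.png'); crop(im,215,115,395,250,4.4,'pics/top0c.png')
im=cv2.imread('pics/scene0.png'); crop(im,225,185,385,310,4.8,'pics/sc0c.png')
E
```

```text
(no output)
```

View pics/top0c.png

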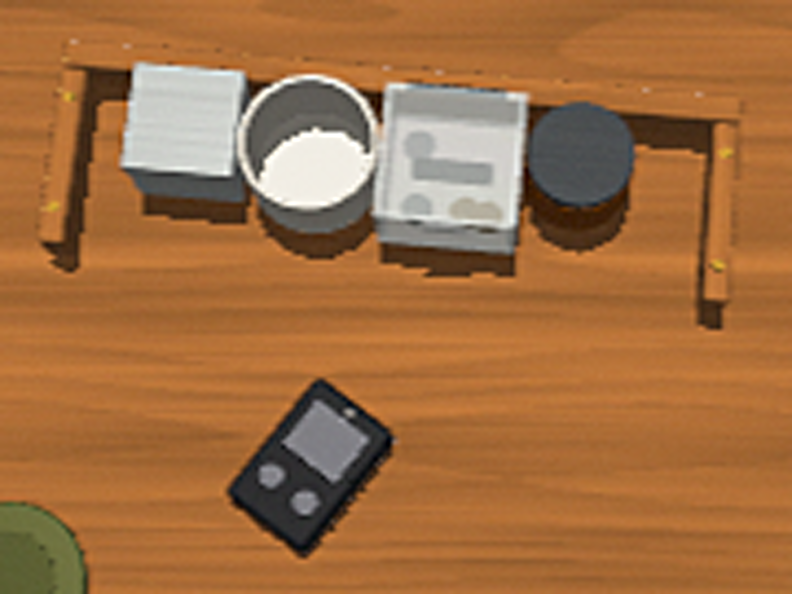

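View pics/sc0c.png

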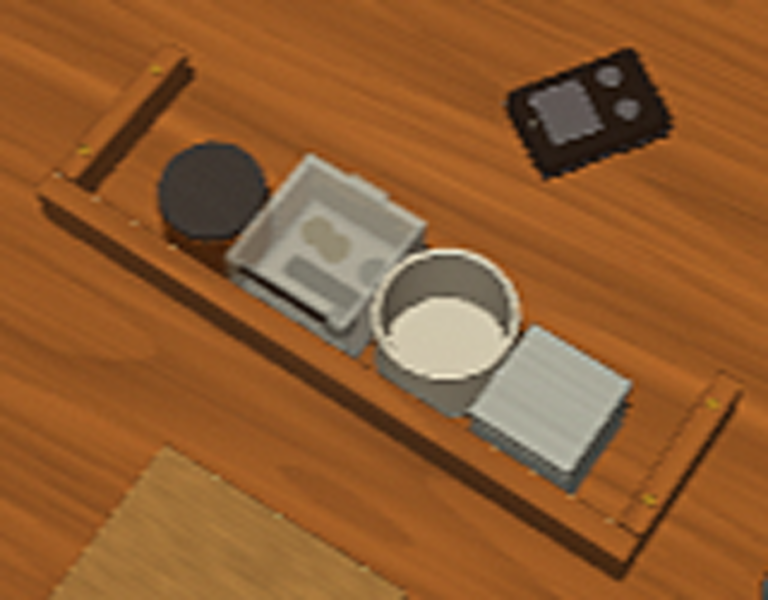

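Run:
```python
from h import *
def c(pts): return [((x+.5)/4.4-.5+215,(y+.5)/4.4-.5+115) for x,y in pts]
def s(pts): return [((x+.5)/4.8-.5+225,(y+.5)/4.8-.5+185) for x,y in pts]
np.set_printoptions(precision=4,suppress=True)
def show(l,n,p,z): print(l,px2w(n,p,z)[:,:2].tolist() if 0 else px2w(n,p,z)[:,:2].round(4).tolist())
show('cheek tips Lout Lin Rin Rout','top',c([(40,240),(62,243),(703,298),(728,300)]),.036)
show('inner corners','top',c([(84,70),(714,121)]),.036)
show('rail outer','top',c([(68,40),(740,98)]),.036)
show('tin top','top',c([(135,62),(248,70),(245,178),(122,166)]),.056)
show('cup','top',c([(310,75),(310,211),(238,141),(379,145)]),.060)
show('box','top',c([(385,83),(528,93),(520,226),(373,216)]),.060)
show('jar','top',c([(582,102),(582,208),(529,155),(635,155)]),.056)
show('opener','top',c([(320,378),(393,435),(303,555),(229,491)]),.021)
print('scene')
show('jar','scene',s([(160,190),(267,190),(213,142),(213,240)]),.056)
show('cup','scene',s([(371,315),(520,315),(445,248),(445,383)]),.060)
show('tin','scene',s([(537,326),(632,382),(573,472),(472,407)]),.056)
show('box','scene',s([(310,156),(426,226),(340,328),(228,256)]),.060)
show('opener','scene',s([(507,98),(632,48),(672,128),(547,180)]),.021)
show('tips','scene',s([(172,45),(190,65),(722,372),(742,390)]),.036)
show('corner in','scene',s([(77,187),(628,532)]),.036)
```

```text
cheek tips Lout Lin Rin Rout [[0.5965, 0.2617], [0.5947, 0.2484], [0.5637, -0.1339], [0.5626, -0.1486]]
inner corners [[0.7041, 0.2409], [0.6736, -0.1425]]
rail outer [[0.7235, 0.2518], [0.6883, -0.1585]]
tin top [[0.7015, 0.2055], [0.6968, 0.1376], [0.6296, 0.1371], [0.6366, 0.2102]]
cup [[0.6923, 0.1], [0.6085, 0.0978], [0.651, 0.1414], [0.6491, 0.0581]]
box [[0.6876, 0.0553], [0.6818, -0.0295], [0.6002, -0.025], [0.6057, 0.0608]]
jar [[0.6778, -0.0616], [0.6125, -0.0613], [0.6448, -0.0303], [0.6452, -0.0927]]
opener [[0.5166, 0.0931], [0.4825, 0.0489], [0.411, 0.1004], [0.4483, 0.1452]]
scene
jar [[0.665, -0.0859], [0.634, -0.0311], [0.6218, -0.0764], [0.6779, -0.0409]]
cup [[0.6763, 0.0646], [0.6346, 0.1384], [0.618, 0.0801], [0.6925, 0.1219]]
tin [[0.6341, 0.1493], [0.6387, 0.2122], [0.703, 0.2084], [0.6963, 0.1413]]
box [[0.6035, -0.0197], [0.6108, 0.0634], [0.6921, 0.0534], [0.6842, -0.0264]]
opener [[0.4885, 0.0521], [0.417, 0.103], [0.4574, 0.1512], [0.5281, 0.1013]]
tips [[0.5656, -0.1438], [0.5725, -0.1261], [0.5986, 0.2514], [0.6032, 0.2663]]
corner in [[0.6791, -0.1381], [0.7114, 0.2482]]
```

Emit:
{"op": "move_arm", "data": {"commands": [{"claw":-1,"travel":[0,0,0],"turn":5.9},{"claw":-1,"travel":[0,0,0],"turn":5.9},{"claw":-1,"travel":[0,0,0],"turn":5.9},{"claw":-1,"travel":[0,0,0],"turn":5.9},{"claw":-1,"travel":[0,0,0],"turn":5.9}], "squeeze": 40}}

```text
time: 0.52
ee_pos: [0.2317, -0.4988, 0.4042]
tcp_rot: [-180.0, 0.0, -4.9]
wrist_force: [-0.5, 0.5, 0.5]
opening: 0.0256
```

```bash
cat >> h.py <<'E'
O=np.array([0.6925,0.0515]); Y=np.radians(-4.55)
G=np.array([[np.cos(Y),-np.sin(Y)],[np.sin(Y),np.cos(Y)]])
def g2w(p): return O+G@np.array(p)
def w2g(p): return G.T@(np.array(p)[:2]-O)
def pl(txt,tg,z=None):
    # print tool travel (cm) from the current pose to gallery point tg, tip height z
    s=status.get_obs(); p=np.array(s['ee_pos']); R=Ro.from_euler('xyz',s['tcp_rot'],degrees=True).as_matrix()
    w=np.array([*g2w(tg),(z+.173) if z is not None else p[2]]); 
    print(txt,'travel cm',(R.T@(w-p)*100).round(2),'now g',w2g(p).round(4),'z',p[2].round(4),'rot',s['tcp_rot'].round(2),'F',s['wrist_force'].round(1),'open',round(s['opening'],4),'t',s['time'])
E
python3 -c "
from h import *
pl('cup',(-.044,.046),.10)"
```

```text
cup travel cm [ 36.81 -63.32  13.16] now g [-0.4157 -0.5852] z 0.4042 rot [-1.7996e+02  2.0000e-02 -4.8800e+00] F [-0.5  0.5  0.5] open 0.0256 t 0.5167
```

Emit:
{"op": "move_arm", "data": {"commands": [{"claw":-1,"travel":[1.84,-3.17,0],"turn":0},{"claw":-1,"travel":[1.84,-3.17,0],"turn":0},{"claw":-1,"travel":[1.84,-3.17,0],"turn":0},{"claw":-1,"travel":[1.84,-3.17,0],"turn":0},{"claw":-1,"travel":[1.84,-3.17,0],"turn":0}]}}

```text
time: 0.93
ee_pos: [0.3366, -0.3467, 0.4044]
tcp_rot: [-180.0, 0.0, -4.6]
wrist_force: [1.5, -0.1, -0.2]
opening: -0.0
```

Emit:
{"op": "move_arm", "data": {"commands": [{"claw":-1,"travel":[1.84,-3.17,0],"turn":0},{"claw":-1,"travel":[1.84,-3.17,0],"turn":0},{"claw":-1,"travel":[1.84,-3.17,0],"turn":0},{"claw":-1,"travel":[1.84,-3.17,0],"turn":0},{"claw":-1,"travel":[1.84,-3.17,0],"turn":0}]}}

```text
time: 1.35
ee_pos: [0.4411, -0.1958, 0.4045]
tcp_rot: [-180.0, 0.0, -4.6]
wrist_force: [-0.9, 0.5, 0.4]
opening: -0.0
```

Emit:
{"op": "move_arm", "data": {"commands": [{"claw":-1,"travel":[1.84,-3.17,0],"turn":0},{"claw":-1,"travel":[1.84,-3.17,0],"turn":0},{"claw":-1,"travel":[1.84,-3.17,0],"turn":0},{"claw":-1,"travel":[1.84,-3.17,0],"turn":0},{"claw":-1,"travel":[1.84,-3.17,0],"turn":0}]}}

```text
time: 1.77
ee_pos: [0.5455, -0.0451, 0.4044]
tcp_rot: [180.0, 0.0, -4.6]
wrist_force: [0.9, -1.3, 0.1]
opening: 0.0
```

Emit:
{"op": "move_arm", "data": {"commands": [{"claw":-1,"travel":[1.84,-3.17,0],"turn":0},{"claw":-1,"travel":[1.84,-3.17,0],"turn":0},{"claw":-1,"travel":[1.84,-3.17,0],"turn":0},{"claw":-1,"travel":[1.84,-3.17,0],"turn":0},{"claw":-1,"travel":[1.84,-3.17,0],"turn":0}]}}

```text
time: 2.18
ee_pos: [0.6425, 0.0306, 0.4071]
tcp_rot: [-177.0, 0.1, 2.3]
wrist_force: [0.2, 0.0, 0.8]
opening: -0.0
```

Emit:
{"op": "move_arm", "data": {"commands": [{"claw":-1,"travel":[0,0,4],"turn":0},{"claw":-1,"travel":[0,0,4],"turn":0},{"claw":-1,"travel":[0,0,4],"turn":0},{"claw":-1,"travel":[0,0,1],"turn":0},{"claw":-1,"travel":[0,0,0],"turn":0}]}}

```text
time: 2.6
ee_pos: [0.6405, 0.0336, 0.2742]
tcp_rot: [-176.9, 0.4, 2.5]
wrist_force: [-0.2, -0.1, 0.7]
opening: -0.0004
```

Run:
```python
from h import *
pl('cup',(-.044,.046),.018)
im=viewer.camera('wrist'); cv2.imwrite('pics/w1.png',im)
im=viewer.camera('scene'); crop(im,205,125,405,285,4,'pics/s1.png')
```

```text
cup travel cm [ 1.53 -6.21  8.66] now g [-0.0504 -0.022 ] z 0.2742 rot [-176.9     0.43    2.47] F [-0.2 -0.1  0.7] open -0.0004 t 2.6
```

View pics/w1.png

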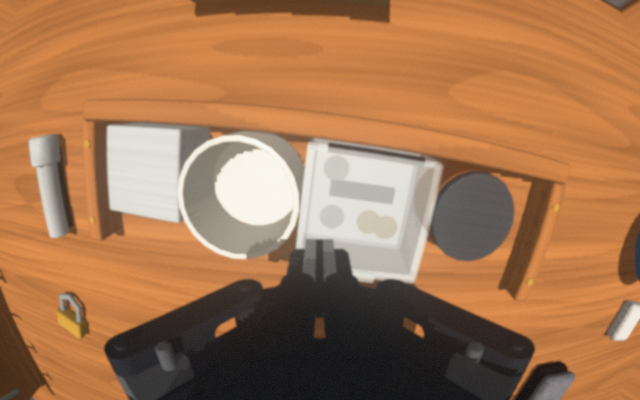

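View pics/s1.png

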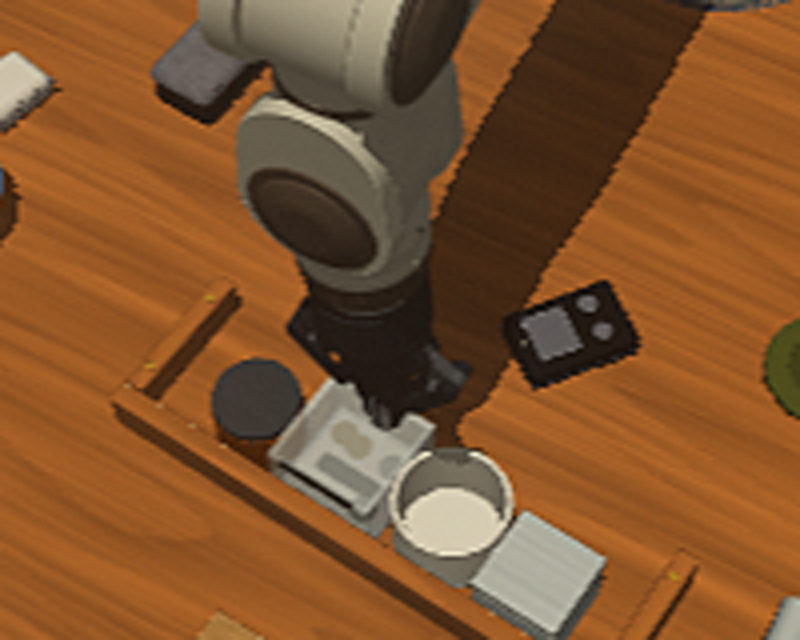

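Emit:
{"op": "move_arm", "data": {"commands": [{"claw":-1,"travel":[0,-1,0],"turn":0},{"claw":-1,"travel":[0,-1,0],"turn":0},{"claw":-1,"travel":[0,0,0],"turn":3.5},{"claw":-1,"travel":[0,0,0],"turn":3.5}]}}

```text
time: 3.03
ee_pos: [0.6427, 0.0079, 0.2811]
tcp_rot: [-175.1, 0.3, -0.1]
wrist_force: [0.4, 0.3, 0.1]
opening: 0.0002
```

Run:
```python
from h import *
s=status.get_obs();print(s['q'].round(2),s['qd'].round(2),s['ee_pos'],s['tcp_rot'],s['time'])
```

```text
[-1.5000e-01  1.7260e+01  1.0580e+01  8.3650e+01  4.9200e+00  1.7999e+02] [-2.266e+01  1.840e+00  1.680e+00  3.320e+00  8.230e+00 -1.000e-02] [0.64267169 0.00792472 0.28114065] [-1.75077691e+02  3.34712944e-01 -1.37675904e-01] 3.0333
```

Emit:
{"op": "move_arm", "data": {"commands": [{"claw":-1,"travel":[0,0,0],"turn":-7.1},{"claw":-1,"travel":[0,0,0],"turn":-7.1},{"claw":-1,"travel":[0,0,0],"turn":-7.1},{"claw":-1,"travel":[0,0,0],"turn":-7.1},{"claw":-1,"travel":[0,0,0],"turn":-7.1}]}}

```text
time: 3.45
ee_pos: [0.6426, 0.0072, 0.2809]
tcp_rot: [-175.8, -2.6, 35.5]
wrist_force: [-0.2, 0.6, 0.5]
opening: 0.0001
```

Run:
```python
from h import *
s=status.get_obs();print(s['q'].round(2),s['qd'].round(2),s['ee_pos'],s['tcp_rot'],s['time'])
```

```text
[ -0.21  17.27  10.56  83.65   4.89 144.14] [ 5.000e-02  6.000e-02  4.000e-02 -4.000e-02 -8.000e-02 -8.458e+01] [0.64262213 0.00719701 0.28092415] [-175.82743798   -2.57330777   35.54679783] 3.45
```

Emit:
{"op": "move_arm", "data": {"commands": [{"claw":-1,"travel":[0,0,0],"turn":-7.1},{"claw":-1,"travel":[0,0,0],"turn":-7.1},{"claw":-1,"travel":[0,0,0],"turn":-7.1},{"claw":-1,"travel":[0,0,0],"turn":-7.1},{"claw":-1,"travel":[0,0,0],"turn":-7.1}]}}

```text
time: 3.87
ee_pos: [0.6426, 0.0073, 0.2809]
tcp_rot: [-178.1, -4.5, 71.1]
wrist_force: [0.2, 0.4, 0.3]
opening: 0.0
```

Emit:
{"op": "move_arm", "data": {"commands": [{"claw":-1,"travel":[0,0,0],"turn":-7.1},{"claw":-1,"travel":[0,0,0],"turn":-7.1},{"claw":-1,"travel":[0,0,0],"turn":-7.1},{"claw":-1,"travel":[0,0,0],"turn":-7.1},{"claw":-1,"travel":[0,0,0],"turn":-7.1}]}}

```text
time: 4.28
ee_pos: [0.6426, 0.0073, 0.2809]
tcp_rot: [178.9, -4.8, 106.7]
wrist_force: [0.1, -0.3, -0.4]
opening: 0.0002
```

Emit:
{"op": "move_arm", "data": {"commands": [{"claw":-1,"travel":[0,0,0],"turn":-7.1},{"claw":-1,"travel":[0,0,0],"turn":-7.1},{"claw":-1,"travel":[0,0,0],"turn":-7.1},{"claw":-1,"travel":[0,0,0],"turn":-7.1},{"claw":-1,"travel":[0,0,0],"turn":-7.1}]}}

```text
time: 4.7
ee_pos: [0.6426, 0.0073, 0.2809]
tcp_rot: [176.3, -3.3, 142.3]
wrist_force: [0.4, 0.3, -0.1]
opening: 0.0003
```

Emit:
{"op": "move_arm", "data": {"commands": [{"claw":-1,"travel":[0,0,0],"turn":-7.1},{"claw":-1,"travel":[0,0,0],"turn":-7.1},{"claw":-1,"travel":[0,0,0],"turn":-7.1},{"claw":-1,"travel":[0,0,0],"turn":-7.1},{"claw":-1,"travel":[0,0,0],"turn":-7.1}]}}

```text
time: 5.12
ee_pos: [0.6426, 0.0073, 0.2809]
tcp_rot: [175.1, -0.5, 177.7]
wrist_force: [-0.1, -0.4, -0.9]
opening: -0.0003
```

Run:
```python
from h import *
s=status.get_obs();print(s['q'].round(2),s['qd'].round(2),s['ee_pos'],s['tcp_rot'],s['time'])
```

```text
[-0.2  17.27 10.56 83.65  4.89  2.14] [ 4.000e-02  2.000e-02  2.000e-02  8.000e-02  1.100e-01 -8.447e+01] [0.64262472 0.00727671 0.28092151] [175.13129233  -0.53603842 177.66850118] 5.1167
```

Emit:
{"op": "move_arm", "data": {"commands": [{"claw":-1,"travel":[0,0,0],"turn":-7.1},{"claw":-1,"travel":[0,0,0],"turn":-7.1},{"claw":-1,"travel":[0,0,0],"turn":-7.1},{"claw":-1,"travel":[0,0,0],"turn":-7.1},{"claw":-1,"travel":[0,0,0],"turn":-7.1}]}}

```text
time: 5.53
ee_pos: [0.6426, 0.0073, 0.2809]
tcp_rot: [175.7, 2.4, -146.9]
wrist_force: [-0.5, -0.3, 0.3]
opening: -0.0001
```

Emit:
{"op": "move_arm", "data": {"commands": [{"claw":-1,"travel":[0,0,0],"turn":-7.1},{"claw":-1,"travel":[0,0,0],"turn":-7.1},{"claw":-1,"travel":[0,0,0],"turn":-7.1},{"claw":-1,"travel":[0,0,0],"turn":-7.1},{"claw":-1,"travel":[0,0,0],"turn":-7.1}]}}

```text
time: 5.95
ee_pos: [0.6426, 0.0073, 0.2809]
tcp_rot: [177.9, 4.4, -111.4]
wrist_force: [0.0, 0.2, -1.2]
opening: -0.0001
```

Emit:
{"op": "move_arm", "data": {"commands": [{"claw":-1,"travel":[0,0,0],"turn":-7.1},{"claw":-1,"travel":[0,0,0],"turn":-7.1},{"claw":-1,"travel":[0,0,0],"turn":-7.1},{"claw":-1,"travel":[0,0,0],"turn":-7.1},{"claw":-1,"travel":[0,0,0],"turn":-7.1}]}}

```text
time: 6.37
ee_pos: [0.6426, 0.0073, 0.281]
tcp_rot: [-179.1, 4.8, -75.8]
wrist_force: [-0.7, -0.3, -0.1]
opening: -0.0
```

Emit:
{"op": "move_arm", "data": {"commands": [{"claw":-1,"travel":[0,0,0],"turn":-7.1},{"claw":-1,"travel":[0,0,0],"turn":-7.1},{"claw":-1,"travel":[0,0,0],"turn":-7.1},{"claw":-1,"travel":[0,0,0],"turn":-7.1},{"claw":-1,"travel":[0,0,0],"turn":-7.1}]}}

```text
time: 6.78
ee_pos: [0.6426, 0.0073, 0.281]
tcp_rot: [-176.5, 3.4, -40.2]
wrist_force: [-0.2, -0.0, -0.6]
opening: -0.0003
```

Emit:
{"op": "move_arm", "data": {"commands": [{"claw":-1,"travel":[0,0,0],"turn":-7.1},{"claw":-1,"travel":[0,0,0],"turn":-7.1},{"claw":-1,"travel":[0,0,0],"turn":-7.1},{"claw":-1,"travel":[0,0,0],"turn":-7.1},{"claw":-1,"travel":[0,0,0],"turn":-7.1}]}}

```text
time: 7.2
ee_pos: [0.6426, 0.0073, 0.2809]
tcp_rot: [-175.2, 0.7, -4.8]
wrist_force: [-0.3, 1.0, -0.4]
opening: 0.0002
```

Emit:
{"op": "move_arm", "data": {"commands": [{"claw":-1,"travel":[0,0,0],"turn":-6},{"claw":-1,"travel":[0,0,0],"turn":-2}]}}

```text
time: 7.37
ee_pos: [0.6421, 0.023, 0.2809]
tcp_rot: [-175.7, 0.1, 1.1]
wrist_force: [0.9, -0.1, -0.1]
opening: -0.0001
```

Run:
```python
from h import *
s=status.get_obs();print(s['q'].round(2),s['qd'].round(2),s['ee_pos'],s['tcp_rot'],s['time'])
```

```text
[   1.32   17.09   10.34   83.36    4.25 -179.78] [13.5  -1.46 -2.14 -2.39 -4.91 -3.95] [0.64206033 0.02302379 0.28088374] [-1.75746815e+02  1.24074348e-01  1.09508211e+00] 7.3667
```

Works as expected: j5 falls at the lower stop. Continue in small steps.

Emit:
{"op": "move_arm", "data": {"commands": [{"claw":-1,"travel":[0,0,0],"turn":-4},{"claw":-1,"travel":[0,0,0],"turn":0}]}}

```text
time: 7.53
ee_pos: [0.64, 0.0475, 0.2806]
tcp_rot: [-176.5, -0.2, 3.6]
wrist_force: [-0.2, 0.1, 0.0]
opening: -0.0002
```

Run:
```python
from h import *
s=status.get_obs();print(s['q'].round(2),s['qd'].round(2),s['ee_pos'],s['tcp_rot'],s['time'])
```

```text
[   3.64   16.83   10.01   83.02    3.48 -179.99] [-1.8   0.25  0.13  0.35  0.23 -0.01] [0.6400436  0.04753394 0.28059843] [-1.76524267e+02 -1.54757945e-01  3.62865350e+00] 7.5333
```

Emit:
{"op": "move_arm", "data": {"commands": [{"claw":-1,"travel":[0,0,0],"turn":-4},{"claw":-1,"travel":[0,0,0],"turn":-4},{"claw":-1,"travel":[0,0,0],"turn":-4},{"claw":-1,"travel":[0,0,0],"turn":0}]}}

```text
time: 7.87
ee_pos: [0.6307, 0.1112, 0.2805]
tcp_rot: [-179.0, -0.6, 9.8]
wrist_force: [0.1, -0.3, 0.7]
opening: -0.0001
```

Run:
```python
from h import *
s=status.get_obs();print(s['q'].round(2),s['qd'].round(2),s['ee_pos'],s['tcp_rot'],s['time'])
```

```text
[   9.83   16.35    9.42   82.45    1.02 -179.98] [-2.76  0.27  0.11  0.14  0.24  0.08] [0.63067658 0.11124092 0.28052723] [-178.98057343   -0.62671874    9.80757734] 7.8667
```

Emit:
{"op": "move_arm", "data": {"commands": [{"claw":-1,"travel":[0,0,0],"turn":-4.5},{"claw":-1,"travel":[0,0,0],"turn":0}]}}

```text
time: 8.03
ee_pos: [0.6257, 0.1339, 0.2803]
tcp_rot: [-179.9, -0.7, 12.0]
wrist_force: [-0.4, -0.7, -0.9]
opening: -0.0003
```

Run:
```python
from h import *
s=status.get_obs();print(s['q'].round(2),s['qd'].round(2),s['ee_pos'],s['tcp_rot'],s['time'])
```

```text
[ 1.2060e+01  1.6250e+01  9.2900e+00  8.2370e+01  9.0000e-02 -1.7998e+02] [-2.25  0.18  0.07  0.09  0.35  0.02] [0.62574267 0.13387304 0.28033912] [-179.91073298   -0.6681103    12.0367131 ] 8.0333
```

Emit:
{"op": "move_arm", "data": {"commands": [{"claw":-1,"travel":[0,0,0],"turn":5.53},{"claw":-1,"travel":[0,0,0],"turn":5.53},{"claw":-1,"travel":[0,0,0],"turn":5.53},{"claw":-1,"travel":[0,0,0],"turn":0}]}}

```text
time: 8.37
ee_pos: [0.6264, 0.131, 0.2801]
tcp_rot: [-179.7, -0.6, -5.1]
wrist_force: [0.4, 0.7, 0.5]
opening: -0.0
```

Run:
```python
from h import *
pl('cup',(-.044,.046),.018)
im=viewer.camera('scene'); crop(im,205,125,405,285,4,'pics/s2.png')
```

```text
cup travel cm [2.76 2.81 8.93] now g [-0.0722  0.074 ] z 0.2801 rot [-179.73   -0.59   -5.07] F [0.4 0.7 0.5] open -0.0 t 8.3667
```

View pics/s2.png

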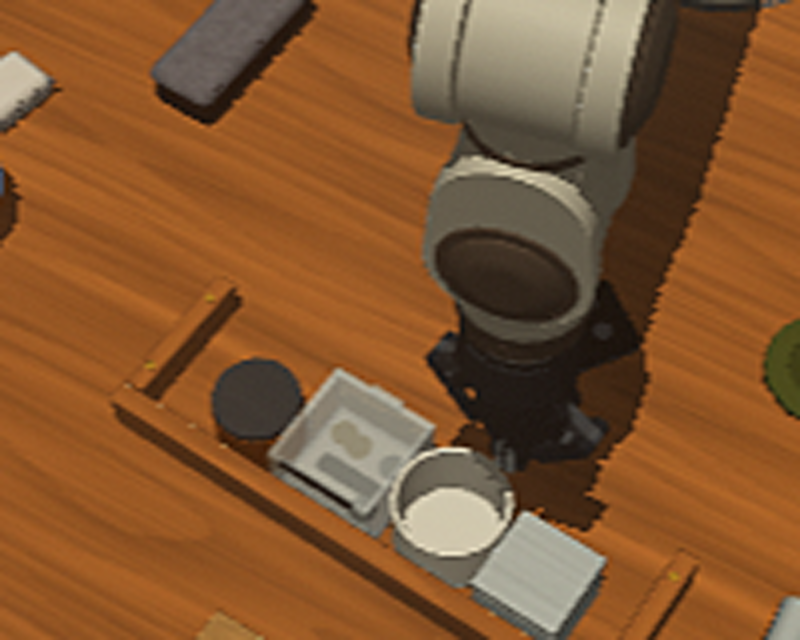

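Emit:
{"op": "move_arm", "data": {"commands": [{"claw":-1,"travel":[1.4,1.4,0],"turn":-0.5},{"claw":-1,"travel":[1.4,1.4,0],"turn":0},{"claw":-1,"travel":[0,0,2],"turn":0},{"claw":-1,"travel":[0,0,0],"turn":0}]}}

```text
time: 8.75
ee_pos: [0.6521, 0.1, 0.2566]
tcp_rot: [-179.8, -0.4, -4.2]
wrist_force: [-1.2, -0.4, -1.2]
opening: -0.0001
```

Run:
```python
from h import *
pl('cup',(-.044,.046),.018)
im=viewer.camera('wrist'); cv2.imwrite('pics/w2.png',im)
im=viewer.camera('scene'); crop(im,205,125,405,285,4,'pics/s3.png')
```

```text
cup travel cm [-0.03 -0.07  6.56] now g [-0.0441  0.0451] z 0.2566 rot [-179.8    -0.36   -4.22] F [-1.2 -0.4 -1.2] open -0.0001 t 8.75
```

View pics/w2.png

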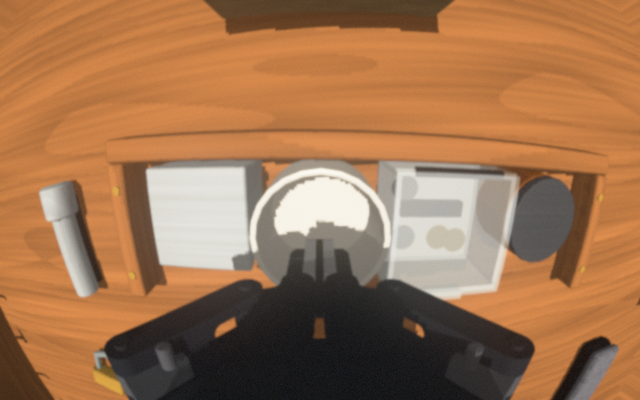

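View pics/s3.png

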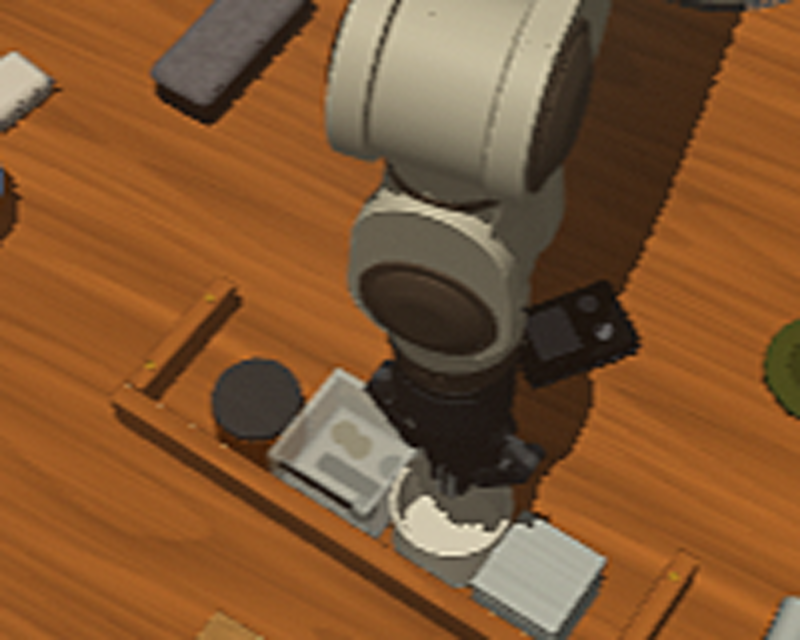

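Emit:
{"op": "move_arm", "data": {"commands": [{"claw":-1,"travel":[0,0,3],"turn":0},{"claw":-1,"travel":[0,0,3],"turn":0},{"claw":-1,"travel":[0,-0.8,0.5],"turn":0},{"claw":-1,"travel":[0,-0.8,0],"turn":0},{"claw":-1,"travel":[0,0,0],"turn":0}]}}

```text
time: 9.27
ee_pos: [0.6541, 0.1191, 0.1963]
tcp_rot: [-179.7, -0.6, -4.2]
wrist_force: [0.2, -0.0, 0.5]
opening: 0.0002
```

Emit:
{"op": "move_arm", "data": {"commands": [{"claw":-1,"travel":[0,-0.6,0],"turn":0},{"claw":-1,"travel":[0,-0.6,0],"turn":0},{"claw":-1,"travel":[0,-0.6,0],"turn":0},{"claw":-1,"travel":[0,-0.6,0],"turn":0},{"claw":-1,"travel":[0,0,0],"turn":0}]}}

```text
time: 9.68
ee_pos: [0.6562, 0.1421, 0.1963]
tcp_rot: [-179.7, -0.7, -4.3]
wrist_force: [0.7, -1.5, 1.4]
opening: 0.0001
```

Run:
```python
from h import *
pl('cup',(-.044,.106),.018)
im=viewer.camera('scene'); crop(im,205,155,405,305,4,'pics/s4.png')
```

```text
cup travel cm [-0.06 -1.85  0.54] now g [-0.0434  0.0875] z 0.1963 rot [-179.74   -0.68   -4.3 ] F [ 0.7 -1.5  1.4] open 0.0001 t 9.6833
```

View pics/s4.png

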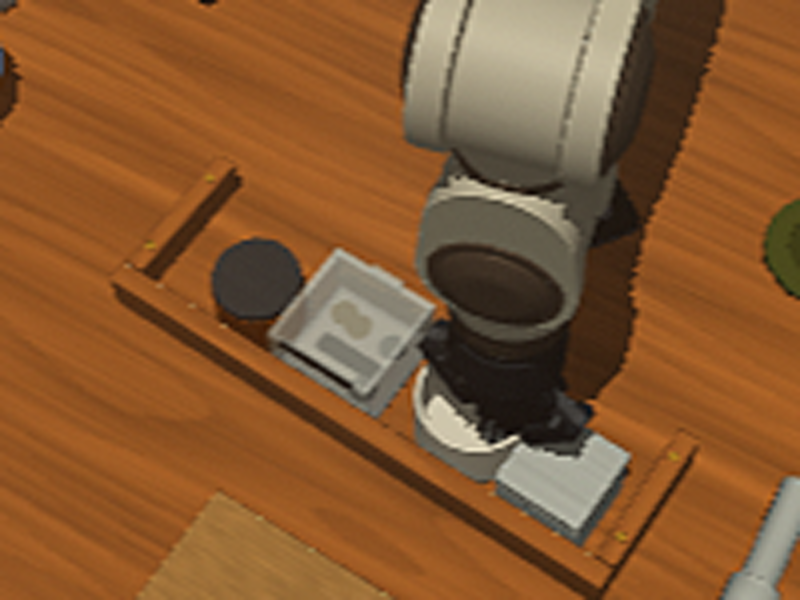

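Emit:
{"op": "move_arm", "data": {"commands": [{"claw":-1,"travel":[0,-0.6,0],"turn":0},{"claw":-1,"travel":[0,-0.5,0],"turn":0},{"claw":-1,"travel":[0,0,0],"turn":0}]}}

```text
time: 9.98
ee_pos: [0.6567, 0.1528, 0.1952]
tcp_rot: [-179.7, -0.6, -4.3]
wrist_force: [0.4, -1.4, 3.4]
opening: 0.0001
```

Emit:
{"op": "move_arm", "data": {"commands": [{"claw":-1,"travel":[0,-0.4,0],"turn":0},{"claw":-1,"travel":[0,0,0],"turn":0}]}}

```text
time: 10.15
ee_pos: [0.657, 0.1563, 0.1951]
tcp_rot: [-179.8, -0.6, -4.3]
wrist_force: [0.1, -4.0, 5.7]
opening: 0.0
```

Run:
```python
from h import *
pl('cup',(-.044,.106),.018)
im=viewer.camera('scene'); crop(im,205,155,405,305,4,'pics/s5.png')
im=viewer.camera('wrist'); cv2.imwrite('pics/w3.png',im)
```

```text
cup travel cm [-0.03 -0.43  0.41] now g [-0.0437  0.1017] z 0.1951 rot [-179.77   -0.57   -4.33] F [ 0.1 -4.   5.7] open 0.0 t 10.15
```

View pics/s5.png

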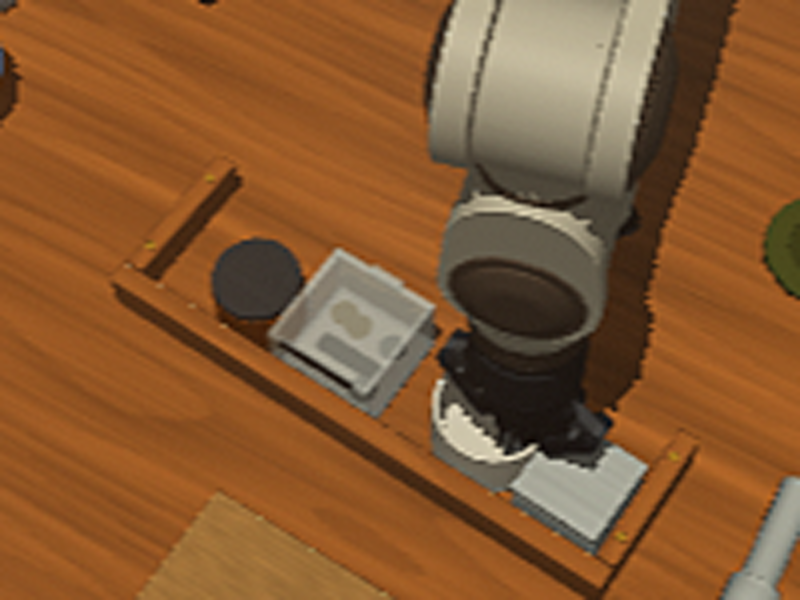

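View pics/w3.png

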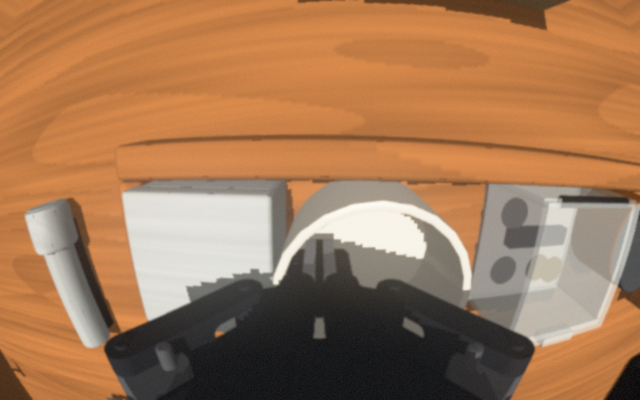

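Emit:
{"op": "move_arm", "data": {"commands": [{"claw":-1,"travel":[0,-0.4,0],"turn":0},{"claw":-1,"travel":[0,0,0],"turn":0}]}}

```text
time: 10.42
ee_pos: [0.6576, 0.1588, 0.1953]
tcp_rot: [-179.9, -0.6, -4.4]
wrist_force: [1.3, -12.7, 6.7]
opening: -0.0001
```

Emit:
{"op": "move_arm", "data": {"commands": [{"claw":-1,"travel":[0,-0.3,0],"turn":0},{"claw":-1,"travel":[0,0,0],"turn":0}]}}

```text
time: 10.58
ee_pos: [0.658, 0.1598, 0.1953]
tcp_rot: [179.8, -0.7, -4.6]
wrist_force: [1.2, -25.0, 7.5]
opening: 0.0002
```

Emit:
{"op": "move_arm", "data": {"commands": [{"claw":-1,"travel":[0,2.2,0],"turn":0},{"claw":-1,"travel":[0,0,-4],"turn":0},{"claw":-1,"travel":[0,0,-4],"turn":0},{"claw":-1,"travel":[0,3,0],"turn":0},{"claw":-1,"travel":[0,3,0],"turn":0}]}}

```text
time: 11.0
ee_pos: [0.6508, 0.0817, 0.2771]
tcp_rot: [-179.7, -0.8, -4.2]
wrist_force: [0.3, -1.1, -1.0]
opening: 0.0002
```

Emit:
{"op": "move_arm", "data": {"commands": [{"claw":-1,"travel":[0,0,0],"turn":0},{"claw":-1,"travel":[0,0,0],"turn":0}]}}

```text
time: 11.17
ee_pos: [0.6503, 0.0799, 0.274]
tcp_rot: [-179.7, -0.5, -4.4]
wrist_force: [0.0, 0.8, -0.1]
opening: -0.0001
```

Run:
```python
from h import *
pl('gap',(-.044,.022),.015)
im=viewer.camera('scene'); cv2.imwrite('pics/s6f.png',im);crop(im,205,155,405,305,4,'pics/s6.png')
im=viewer.camera('wrist'); cv2.imwrite('pics/w4.png',im)
```

```text
gap travel cm [-0.04  0.34  8.6 ] now g [-0.0444  0.025 ] z 0.274 rot [-179.73   -0.5    -4.45] F [ 0.   0.8 -0.1] open -0.0001 t 11.1667
```

View pics/s6.png

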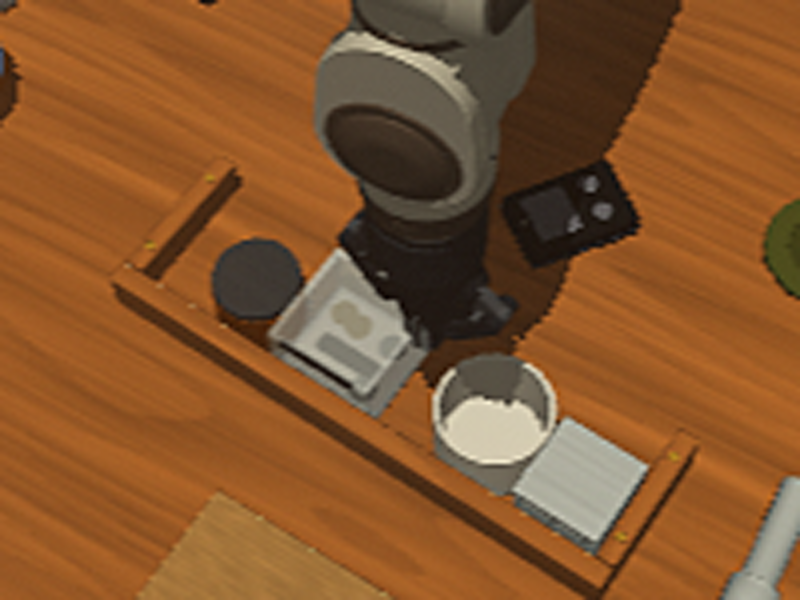

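View pics/w4.png

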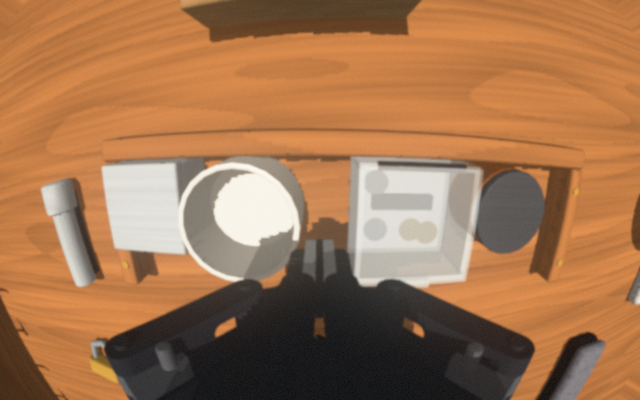

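Emit:
{"op": "move_arm", "data": {"commands": [{"claw":-1,"travel":[-0.3,0.4,0],"turn":0},{"claw":-1,"travel":[0,0,2.5],"turn":0},{"claw":-1,"travel":[0,0,1],"turn":0},{"claw":-1,"travel":[0,0,0.5],"turn":0},{"claw":-1,"travel":[0,0,0.3],"turn":0}]}}

```text
time: 11.68
ee_pos: [0.6471, 0.0778, 0.23]
tcp_rot: [-179.8, -0.4, -4.3]
wrist_force: [-0.3, 0.6, 1.5]
opening: -0.0001
```

Run:
```python
from h import *
pl('gap',(-.044,.022),.015)
im=viewer.camera('wrist'); cv2.imwrite('pics/w5.png',im)
```

```text
gap travel cm [0.3  0.08 4.2 ] now g [-0.0473  0.0226] z 0.23 rot [-179.79   -0.42   -4.3 ] F [-0.3  0.6  1.5] open -0.0001 t 11.6833
```

View pics/w5.png

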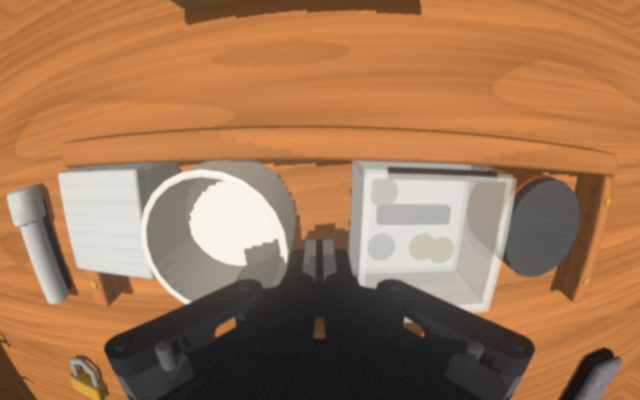

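Emit:
{"op": "move_arm", "data": {"commands": [{"claw":-1,"travel":[0,0,2],"turn":0},{"claw":-1,"travel":[0,0,1.8],"turn":0},{"claw":-1,"travel":[0,0.7,0],"turn":0},{"claw":-1,"travel":[0,0.7,0],"turn":0},{"claw":-1,"travel":[0,0,0],"turn":0}]}}

```text
time: 12.15
ee_pos: [0.6473, 0.0634, 0.1948]
tcp_rot: [-179.7, -0.7, -4.3]
wrist_force: [0.2, 1.0, 2.5]
opening: 0.0001
```

Emit:
{"op": "move_arm", "data": {"commands": [{"claw":-1,"travel":[0,0.6,0],"turn":0},{"claw":-1,"travel":[0,0.6,0],"turn":0},{"claw":-1,"travel":[0,0.6,0],"turn":0},{"claw":-1,"travel":[0,0,0],"turn":0}]}}

```text
time: 12.48
ee_pos: [0.6459, 0.0457, 0.1946]
tcp_rot: [-179.7, -0.7, -4.3]
wrist_force: [0.1, 2.9, 5.8]
opening: -0.0001
```

Run:
```python
from h import *
pl('gap',(-.044,.022),.015)
im=viewer.camera('scene'); crop(im,205,155,405,305,4,'pics/s7.png')
im=viewer.camera('wrist'); cv2.imwrite('pics/w6.png',im)
```

```text
gap travel cm [ 0.2  -3.15  0.68] now g [-0.046  -0.0095] z 0.1946 rot [-179.7    -0.66   -4.33] F [0.1 2.9 5.8] open -0.0001 t 12.4833
```

View pics/s7.png

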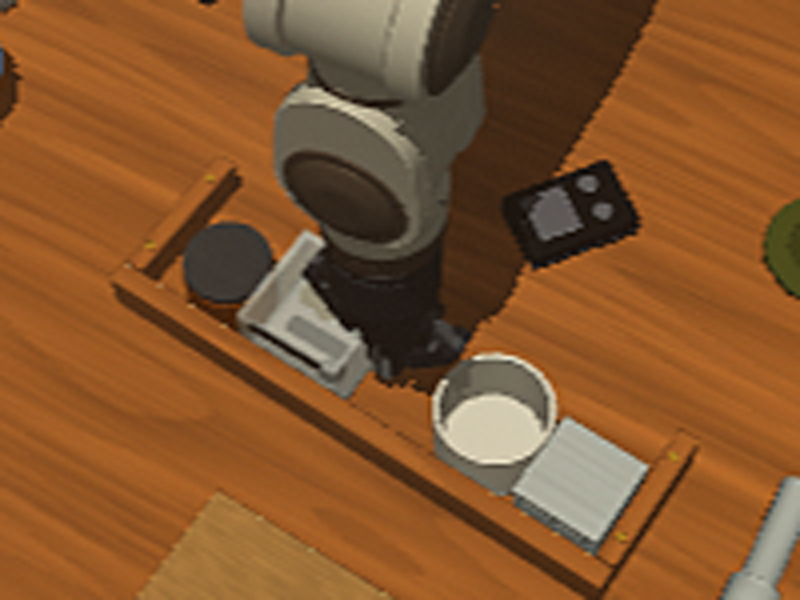

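View pics/w6.png

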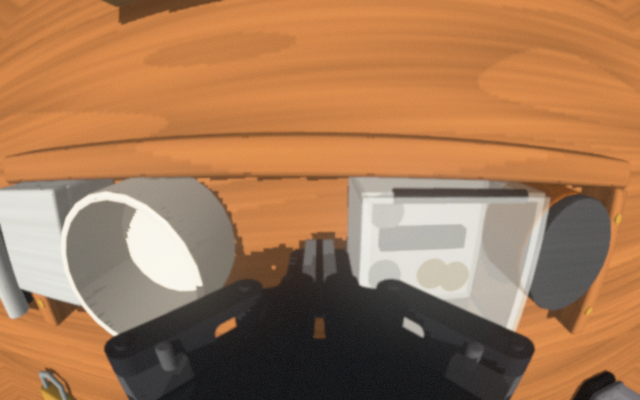

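Emit:
{"op": "move_arm", "data": {"commands": [{"claw":-1,"travel":[0,0.6,0],"turn":0},{"claw":-1,"travel":[0,0.6,0],"turn":0},{"claw":-1,"travel":[0,0,0],"turn":0}]}}

```text
time: 12.83
ee_pos: [0.645, 0.034, 0.1946]
tcp_rot: [-179.7, -0.7, -4.3]
wrist_force: [0.4, 3.3, 6.3]
opening: 0.0001
```

Emit:
{"op": "move_arm", "data": {"commands": [{"claw":-1,"travel":[0,0.4,0],"turn":0},{"claw":-1,"travel":[0,0,0],"turn":0}]}}

```text
time: 13.0
ee_pos: [0.6447, 0.0304, 0.1946]
tcp_rot: [-179.7, -0.7, -4.3]
wrist_force: [-0.1, 5.0, 5.5]
opening: 0.0002
```

Emit:
{"op": "move_arm", "data": {"commands": [{"claw":-1,"travel":[0,0.3,0],"turn":0},{"claw":-1,"travel":[0,0,0],"turn":0}]}}

```text
time: 13.17
ee_pos: [0.6445, 0.0276, 0.1945]
tcp_rot: [-179.7, -0.7, -4.3]
wrist_force: [1.1, 6.1, 6.1]
opening: -0.0003
```

Run:
```python
from h import *
pl('gap',(-.044,.022),.015)
im=viewer.camera('scene'); crop(im,205,155,405,305,4,'pics/s8.png')
im=viewer.camera('wrist'); cv2.imwrite('pics/w7.png',im)
```

```text
gap travel cm [ 0.21 -4.96  0.69] now g [-0.0459 -0.0277] z 0.1945 rot [-179.67   -0.66   -4.29] F [1.1 6.1 6.1] open -0.0003 t 13.1667
```

View pics/s8.png

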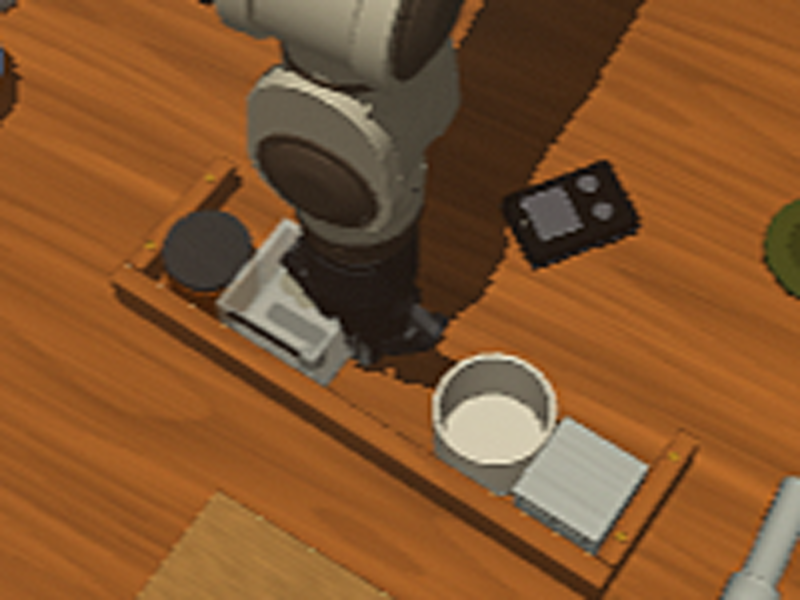

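View pics/w7.png

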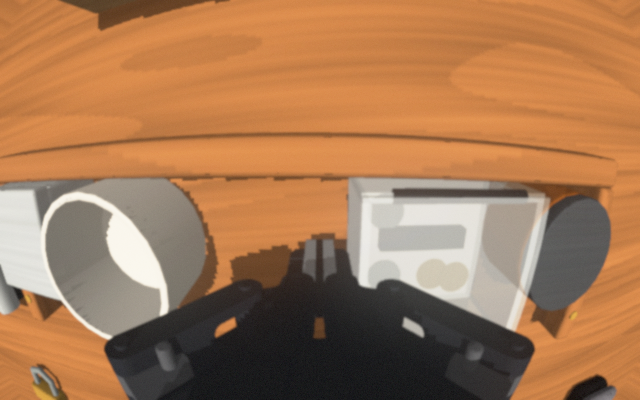

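Close to the cheek; a few more small steps until the force rises.

Emit:
{"op": "move_arm", "data": {"commands": [{"claw":-1,"travel":[0,0.3,0],"turn":0},{"claw":-1,"travel":[0,0,0],"turn":0}]}}

```text
time: 13.43
ee_pos: [0.6443, 0.0246, 0.1945]
tcp_rot: [-179.7, -0.7, -4.3]
wrist_force: [-0.5, 6.5, 6.4]
opening: 0.0
```

Emit:
{"op": "move_arm", "data": {"commands": [{"claw":-1,"travel":[0,0.2,0],"turn":0},{"claw":-1,"travel":[0,0,0],"turn":0}]}}

```text
time: 13.6
ee_pos: [0.6442, 0.0235, 0.1947]
tcp_rot: [-179.5, -0.7, -4.2]
wrist_force: [-0.4, 12.6, 7.3]
opening: 0.0002
```

Emit:
{"op": "move_arm", "data": {"commands": [{"claw":-1,"travel":[0,0.2,0],"turn":0},{"claw":-1,"travel":[0,0,0],"turn":0}]}}

```text
time: 13.77
ee_pos: [0.6441, 0.0224, 0.1949]
tcp_rot: [-179.4, -0.7, -4.2]
wrist_force: [-0.1, 17.1, 8.2]
opening: 0.0002
```

Emit:
{"op": "move_arm", "data": {"commands": [{"claw":-1,"travel":[0,-1.6,0],"turn":0},{"claw":-1,"travel":[0,0,-4],"turn":0},{"claw":-1,"travel":[0,0,-4],"turn":0},{"claw":1,"travel":[-4,-0.5,0],"turn":0},{"claw":1,"travel":[-4,-0.5,0],"turn":0}]}}

```text
time: 14.18
ee_pos: [0.5667, 0.052, 0.2758]
tcp_rot: [-179.8, -0.9, -4.4]
wrist_force: [-1.6, 0.8, -0.4]
opening: 0.0234
```

Emit:
{"op": "move_arm", "data": {"commands": [{"claw":1,"travel":[-4,-0.5,0],"turn":6.2},{"claw":1,"travel":[-4,0,0],"turn":6.2},{"claw":1,"travel":[-3,0,0],"turn":6.2},{"claw":1,"travel":[0,0,0],"turn":6.2},{"claw":1,"travel":[0,0,0],"turn":6.2}]}}

```text
time: 14.6
ee_pos: [0.4559, 0.0761, 0.2719]
tcp_rot: [-179.5, -0.4, -35.6]
wrist_force: [0.8, -0.4, 0.9]
opening: 0.0832
```

Emit:
{"op": "move_arm", "data": {"commands": [{"claw":1,"travel":[0,0,0],"turn":0}]}}

```text
time: 14.68
ee_pos: [0.4569, 0.0758, 0.2718]
tcp_rot: [-179.5, -0.4, -35.6]
wrist_force: [0.2, 0.3, -0.3]
opening: 0.0853
```

Run:
```python
from h import *
pl('opener',w2g((.4687,.0994)),.03)
im=viewer.camera('scene'); cv2.imwrite('pics/s9f.png',im);crop(im,205,155,405,305,4,'pics/s9.png')
im=viewer.camera('top'); cv2.imwrite('pics/t9f.png',im);crop(im,215,115,395,250,4.4,'pics/t9.png')
im=viewer.camera('wrist'); cv2.imwrite('pics/w9.png',im)
```

```text
opener travel cm [-0.46 -2.55  6.9 ] now g [-0.2368  0.0056] z 0.2718 rot [-179.53   -0.39  -35.59] F [ 0.2  0.3 -0.3] open 0.0853 t 14.6833
```

View pics/s9.png

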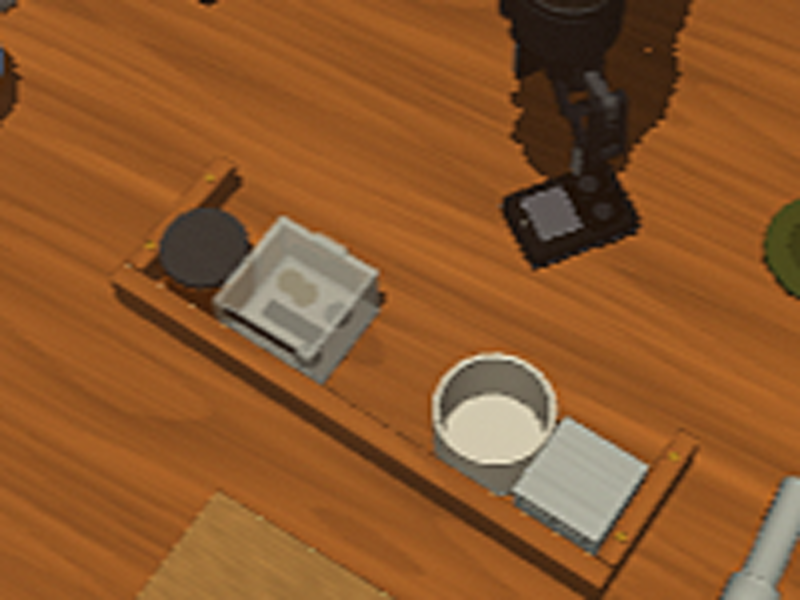

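View pics/t9.png

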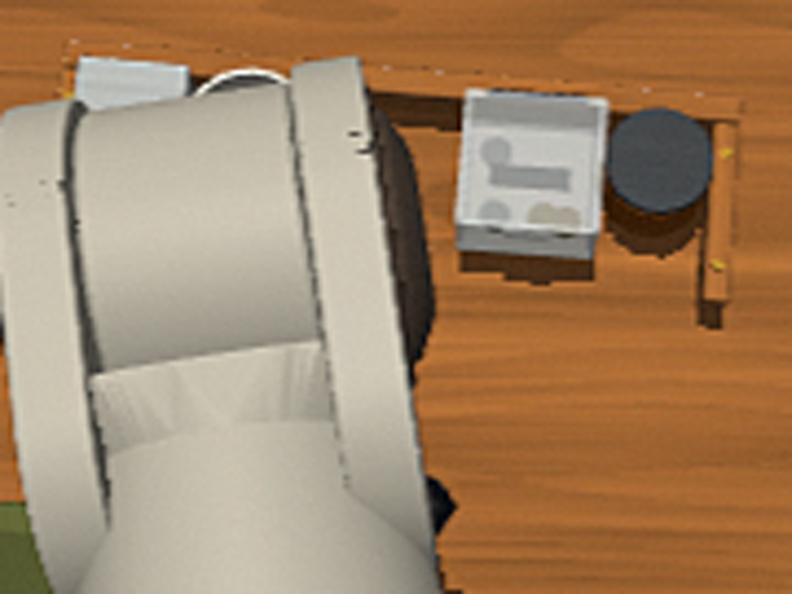

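View pics/w9.png

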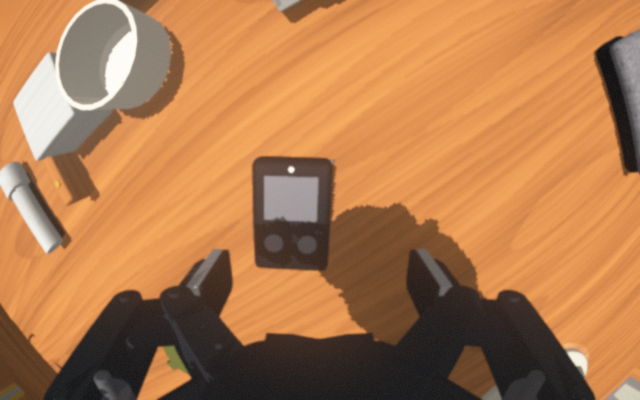

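Emit:
{"op": "move_arm", "data": {"commands": [{"claw":1,"travel":[-1.65,-1.1,0],"turn":0.3},{"claw":1,"travel":[-1.65,-1.1,0],"turn":0},{"claw":1,"travel":[0,0,3],"turn":0},{"claw":1,"travel":[0,0,2],"turn":0},{"claw":1,"travel":[0,0,0],"turn":0}]}}

```text
time: 15.25
ee_pos: [0.4427, 0.1125, 0.2176]
tcp_rot: [-179.8, -0.1, -35.5]
wrist_force: [-1.6, -0.5, -0.9]
opening: 0.0855
```

Run:
```python
from h import *
pl('opener',w2g((.4687,.0994)),.005)
im=viewer.camera('wrist'); cv2.imwrite('pics/w10.png',im)
def s(pts): return [((x+.5)/4-.5+205,(y+.5)/4-.5+155) for x,y in pts]
def t(pts): return [((x+.5)/4.4-.5+215,(y+.5)/4.4-.5+115) for x,y in pts]
for n,p,z in (('cup',s([(433,411),(556,411),(494,354),(494,466)]),.06),('box',s([(285,218),(382,272),(312,362),(217,300)]),.06),('jar',s([(160,248),(250,248),(205,208),(205,287)]),.056),('tin',s([(566,418),(648,463),(597,543),(513,488)]),.056)):
    w=px2w('scene',p,z); print(n,w2g(w.mean(0)).round(4), [w2g(q).round(3).tolist() for q in w])
w=px2w('top',t([(467,90),(608,100),(600,233),(457,222)]),.06);print('box top',w2g(w.mean(0)).round(4),[w2g(q).round(3).tolist() for q in w])
```

```text
opener travel cm [ 2.87 -0.42  3.96] now g [-0.2538  0.041 ] z 0.2176 rot [-1.798e+02 -1.300e-01 -3.547e+01] F [-1.6 -0.5 -0.9] open 0.0855 t 15.25
cup [-0.0399  0.0827] [[-0.016, 0.049], [-0.063, 0.118], [-0.075, 0.059], [-0.005, 0.105]]
box [-0.0429 -0.0832] [[-0.083, -0.125], [-0.086, -0.042], [-0.0, -0.041], [-0.002, -0.125]]
jar [-0.0333 -0.1594] [[-0.015, -0.186], [-0.051, -0.133], [-0.06, -0.18], [-0.008, -0.14]]
tin [-0.0325  0.1567] [[-0.064, 0.125], [-0.066, 0.188], [0.001, 0.19], [-0.001, 0.123]]
box top [-0.0457 -0.0879] [[-0.005, -0.045], [-0.005, -0.129], [-0.086, -0.13], [-0.087, -0.047]]
```

View pics/w10.png

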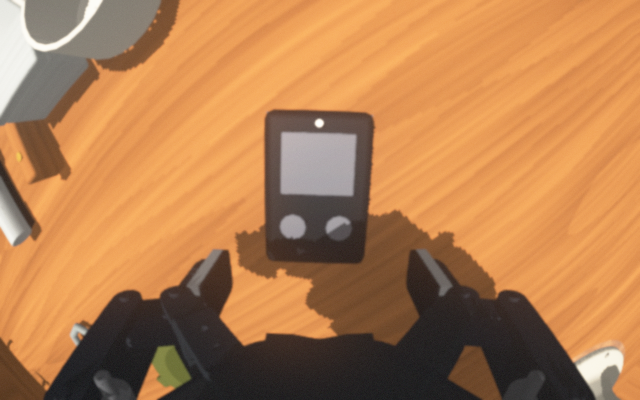

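Emit:
{"op": "move_arm", "data": {"commands": [{"claw":1,"travel":[0,0,2],"turn":0},{"claw":1,"travel":[0,0,1.5],"turn":0},{"claw":1,"travel":[0,0,0.3],"turn":0},{"claw":1,"travel":[0,0,0],"turn":0}]}}

```text
time: 15.63
ee_pos: [0.4443, 0.1126, 0.1838]
tcp_rot: [-179.6, -0.3, -35.6]
wrist_force: [-0.1, 0.0, 0.1]
opening: 0.0851
```

Run:
```python
from h import *
pl('opener',w2g((.4687,.0994)),.005)
im=viewer.camera('wrist'); cv2.imwrite('pics/w11.png',im)
```

```text
opener travel cm [ 2.75 -0.35  0.6 ] now g [-0.2523  0.0412] z 0.1838 rot [-179.56   -0.32  -35.61] F [-0.1  0.   0.1] open 0.0851 t 15.6333
```

View pics/w11.png

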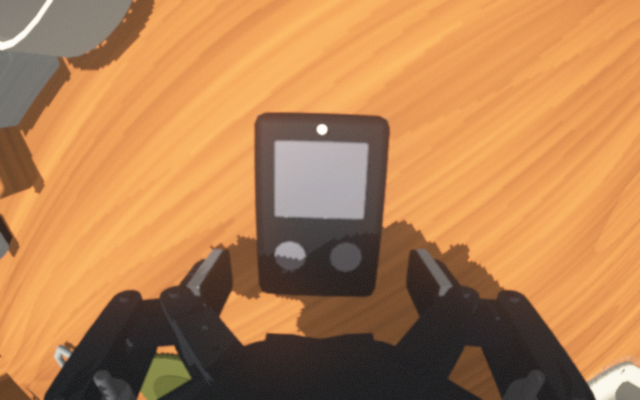

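Emit:
{"op": "move_arm", "data": {"commands": [{"claw":1,"travel":[0,0,0.5],"turn":0},{"claw":-1,"travel":[0,0,0],"turn":0},{"claw":-1,"travel":[0,0,0],"turn":0},{"claw":-1,"travel":[0,0,0],"turn":0},{"claw":-1,"travel":[0,0,0],"turn":0}], "squeeze": 30}}

```text
time: 16.1
ee_pos: [0.4444, 0.1128, 0.1792]
tcp_rot: [-179.5, -0.4, -35.6]
wrist_force: [-1.2, -0.7, 5.7]
opening: 0.0593
```

Run:
```python
from h import *
pl('opener',w2g((.4687,.0994)),.005)
im=viewer.camera('wrist'); cv2.imwrite('pics/w12.png',im)
```

```text
opener travel cm [ 2.75 -0.33  0.14] now g [-0.2522  0.0414] z 0.1792 rot [-179.48   -0.38  -35.63] F [-1.2 -0.7  5.7] open 0.0593 t 16.1
```

View pics/w12.png

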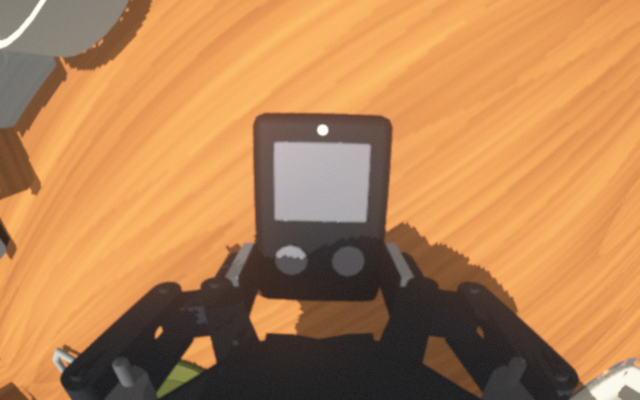

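Emit:
{"op": "move_arm", "data": {"commands": [{"claw":-1,"travel":[0,0,0],"turn":-6.2},{"claw":-1,"travel":[0,0,0],"turn":-6.2},{"claw":-1,"travel":[0,0,0],"turn":-6.2},{"claw":-1,"travel":[0,0,0],"turn":-6.2},{"claw":-1,"travel":[0,0,0],"turn":-6.2}]}}

```text
time: 16.57
ee_pos: [0.4449, 0.1129, 0.1793]
tcp_rot: [-179.7, -0.7, -4.3]
wrist_force: [2.5, -0.8, 3.0]
opening: 0.0593
```

Emit:
{"op": "move_arm", "data": {"commands": [{"claw":-1,"travel":[0,1.4,0],"turn":0},{"claw":-1,"travel":[0,1.4,0],"turn":0},{"claw":-1,"travel":[0,1.4,0],"turn":0},{"claw":-1,"travel":[0,0,0],"turn":0}]}}

```text
time: 16.9
ee_pos: [0.441, 0.0696, 0.1793]
tcp_rot: [-179.8, -0.6, -4.7]
wrist_force: [-0.8, -5.1, 8.3]
opening: 0.0593
```

Run:
```python
from h import *
pl('to -.115',(-.115,-.001),.006)
im=viewer.camera('wrist'); cv2.imwrite('pics/w13.png',im)
im=viewer.camera('scene'); cv2.imwrite('pics/s13f.png',im);crop(im,205,155,405,305,4,'pics/s13.png')
```

```text
to -.115 travel cm [13.71 -0.12  0.18] now g [-0.2521 -0.0019] z 0.1793 rot [-179.75   -0.64   -4.68] F [-0.8 -5.1  8.3] open 0.0593 t 16.9
```

View pics/w13.png

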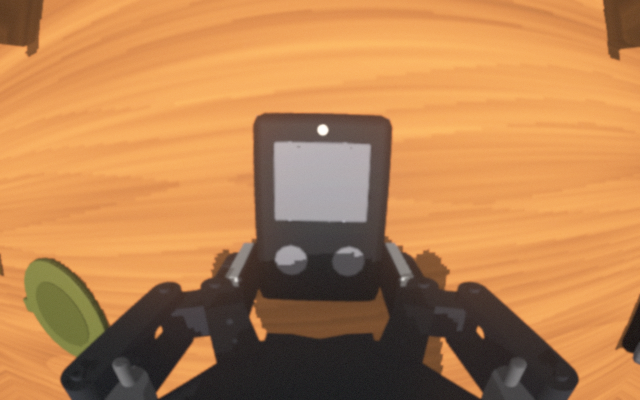

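View pics/s13.png

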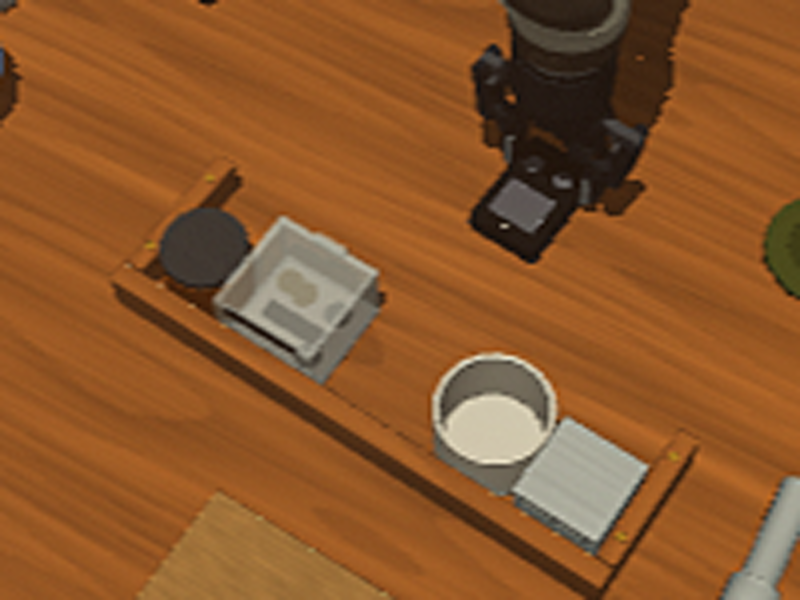

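Emit:
{"op": "move_arm", "data": {"commands": [{"claw":-1,"travel":[2,0,0],"turn":0},{"claw":-1,"travel":[2,0,0],"turn":0},{"claw":-1,"travel":[2,0,0],"turn":0},{"claw":-1,"travel":[2,0,0],"turn":0},{"claw":-1,"travel":[0,0,0],"turn":0}]}}

```text
time: 17.42
ee_pos: [0.5229, 0.0642, 0.1792]
tcp_rot: [-179.7, -0.6, -4.7]
wrist_force: [3.9, -0.6, 6.3]
opening: 0.0593
```

Run:
```python
from h import *
pl('to -.105',(-.105,-.001),.006)
im=viewer.camera('wrist'); cv2.imwrite('pics/w14.png',im)
im=viewer.camera('scene'); cv2.imwrite('pics/s14f.png',im);crop(im,205,155,405,305,4,'pics/s14.png')
```

```text
to -.105 travel cm [6.51 0.01 0.09] now g [-0.1701 -0.0007] z 0.1792 rot [-179.74   -0.65   -4.66] F [ 3.9 -0.6  6.3] open 0.0593 t 17.4167
```

View pics/w14.png

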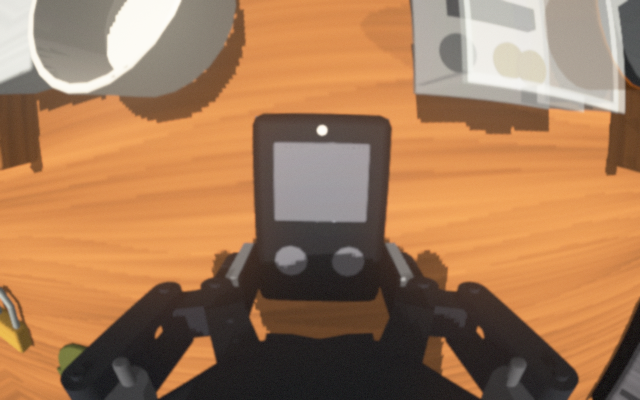

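View pics/s14.png

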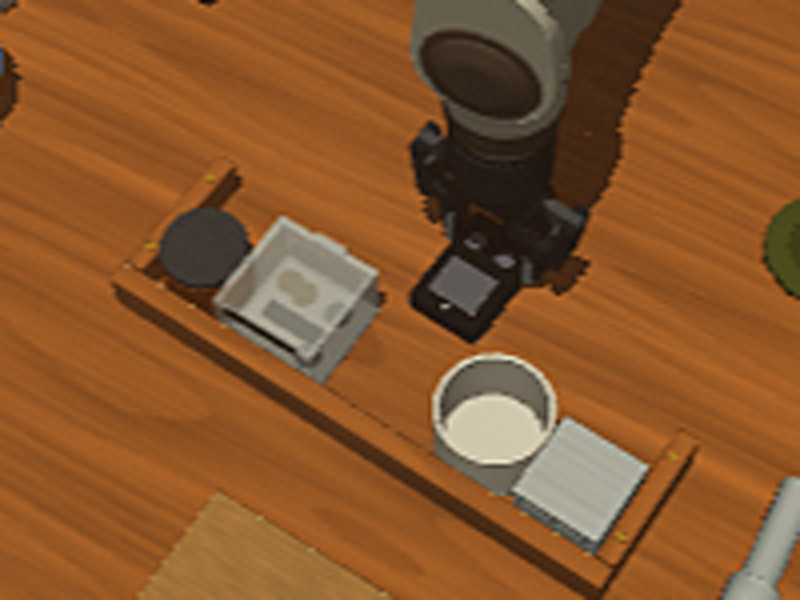

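Emit:
{"op": "move_arm", "data": {"commands": [{"claw":-1,"travel":[1.6,0,0],"turn":0},{"claw":-1,"travel":[1.6,0,0],"turn":0},{"claw":-1,"travel":[1.6,0,0],"turn":0},{"claw":-1,"travel":[1.6,0,0],"turn":0},{"claw":-1,"travel":[0,0,0],"turn":0}]}}

```text
time: 17.93
ee_pos: [0.585, 0.0592, 0.1793]
tcp_rot: [-179.8, -0.5, -4.6]
wrist_force: [-0.2, -0.5, -1.4]
opening: 0.0598
```

Run:
```python
from h import *
pl('to -.105',(-.105,-.001),.006)
im=viewer.camera('wrist'); cv2.imwrite('pics/w15.png',im)
```

```text
to -.105 travel cm [0.28 0.02 0.04] now g [-0.1078 -0.0008] z 0.1793 rot [-179.77   -0.54   -4.64] F [-0.2 -0.5 -1.4] open 0.0598 t 17.9333
```

View pics/w15.png

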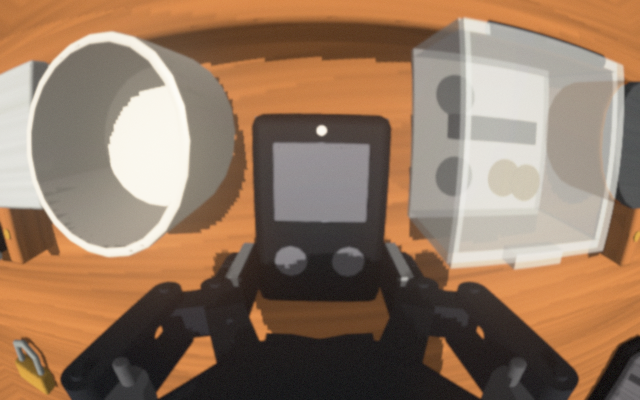

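Emit:
{"op": "move_arm", "data": {"commands": [{"claw":0.7,"travel":[0,0,0],"turn":0},{"claw":0.7,"travel":[0,0,0],"turn":0},{"claw":0.7,"travel":[-2,0,0],"turn":0},{"claw":0.7,"travel":[-2.2,0,0],"turn":0},{"claw":-0.4,"travel":[-0.6,0,0],"turn":0}]}}

```text
time: 18.4
ee_pos: [0.5336, 0.0633, 0.1789]
tcp_rot: [-179.8, -0.4, -4.6]
wrist_force: [0.9, 0.1, -0.4]
opening: 0.0621
```

Emit:
{"op": "move_arm", "data": {"commands": [{"claw":-0.4,"travel":[0,0,0],"turn":0},{"claw":-0.4,"travel":[0,0,0],"turn":0},{"claw":-0.4,"travel":[0,0,0],"turn":0},{"claw":-0.4,"travel":[0,0,0],"turn":0}]}}

```text
time: 18.73
ee_pos: [0.5371, 0.0631, 0.1794]
tcp_rot: [-179.8, -0.6, -4.6]
wrist_force: [0.5, 0.1, -0.5]
opening: 0.0258
```

Run:
```python
from h import *
pl('to -.105',(-.101,-.001),.006)
im=viewer.camera('wrist'); cv2.imwrite('pics/w16.png',im)
```

```text
to -.105 travel cm [5.48 0.01 0.09] now g [-0.1558 -0.0008] z 0.1794 rot [-179.76   -0.58   -4.64] F [ 0.5  0.1 -0.5] open 0.0258 t 18.7333
```

View pics/w16.png

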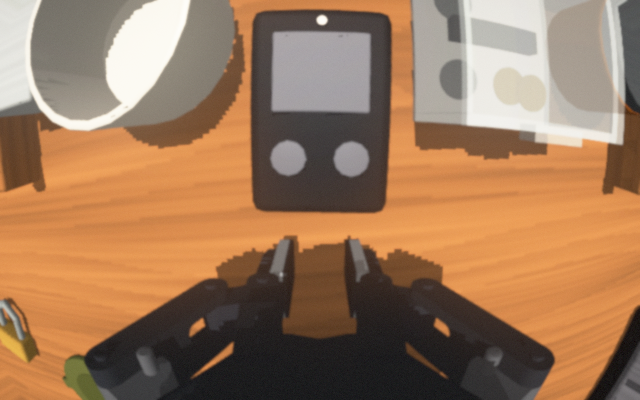

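Emit:
{"op": "move_arm", "data": {"commands": [{"claw":-0.4,"travel":[1.2,0,0],"turn":0},{"claw":-0.4,"travel":[0.9,0,0],"turn":0},{"claw":-0.4,"travel":[0.9,0,0],"turn":0},{"claw":-0.4,"travel":[0.9,0,0],"turn":0},{"claw":-0.4,"travel":[0.6,0,0],"turn":0}]}}

```text
time: 19.2
ee_pos: [0.5825, 0.0593, 0.1794]
tcp_rot: [-179.8, -0.5, -4.6]
wrist_force: [-1.3, 0.9, 1.1]
opening: 0.0257
```

Emit:
{"op": "move_arm", "data": {"commands": [{"claw":-0.4,"travel":[0.4,0,0],"turn":0},{"claw":-0.4,"travel":[0,0,0],"turn":0}]}}

```text
time: 19.37
ee_pos: [0.5861, 0.0591, 0.1795]
tcp_rot: [-179.8, -0.5, -4.6]
wrist_force: [-0.7, -0.2, 0.3]
opening: 0.0259
```

Run:
```python
from h import *
pl('to -.101',(-.101,-.001),.006)
im=viewer.camera('wrist'); cv2.imwrite('pics/w17.png',im)
```

```text
to -.101 travel cm [0.57 0.01 0.05] now g [-0.1067 -0.0009] z 0.1795 rot [-179.77   -0.55   -4.65] F [-0.7 -0.2  0.3] open 0.0259 t 19.3667
```

View pics/w17.png

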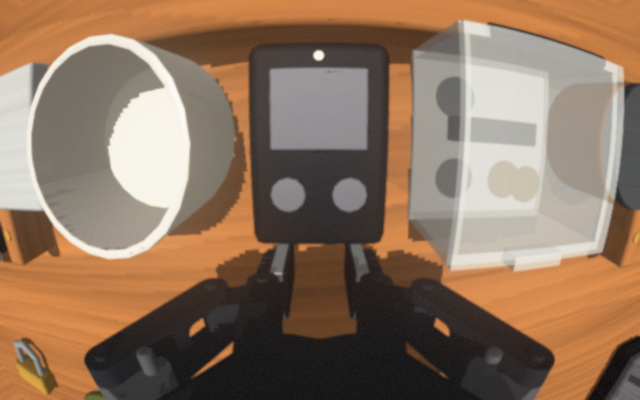

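Emit:
{"op": "move_arm", "data": {"commands": [{"claw":-0.4,"travel":[0.4,0,0],"turn":0},{"claw":-0.4,"travel":[0.3,0,0],"turn":0},{"claw":-0.4,"travel":[0,0,0],"turn":0}]}}

```text
time: 19.67
ee_pos: [0.5905, 0.0588, 0.1794]
tcp_rot: [-179.8, -0.2, -4.6]
wrist_force: [-15.0, 1.0, 9.8]
opening: 0.0259
```

Emit:
{"op": "move_arm", "data": {"commands": [{"claw":-0.4,"travel":[0.3,0,0],"turn":0},{"claw":-0.4,"travel":[0,0,0],"turn":0}]}}

```text
time: 19.83
ee_pos: [0.5916, 0.0587, 0.1793]
tcp_rot: [-179.8, 0.1, -4.6]
wrist_force: [-31.2, 3.0, 18.5]
opening: 0.0257
```

Emit:
{"op": "move_arm", "data": {"commands": [{"claw":-0.4,"travel":[0.3,0,0],"turn":0},{"claw":-0.4,"travel":[0,0,0],"turn":0}]}}

```text
time: 20.0
ee_pos: [0.5927, 0.0587, 0.1792]
tcp_rot: [-179.8, 0.5, -4.6]
wrist_force: [-45.4, 4.5, 27.4]
opening: 0.0257
```

Run:
```python
from h import *
pl('to -.101',(-.101,-.001),.006)
im=viewer.camera('wrist'); cv2.imwrite('pics/w18.png',im)
im=viewer.camera('scene'); crop(im,205,155,405,305,4,'pics/s18.png')
```

```text
to -.101 travel cm [-0.09  0.02  0.02] now g [-0.1001 -0.0008] z 0.1792 rot [-179.77    0.46   -4.57] F [-45.4   4.5  27.4] open 0.0257 t 20.0
```

View pics/w18.png

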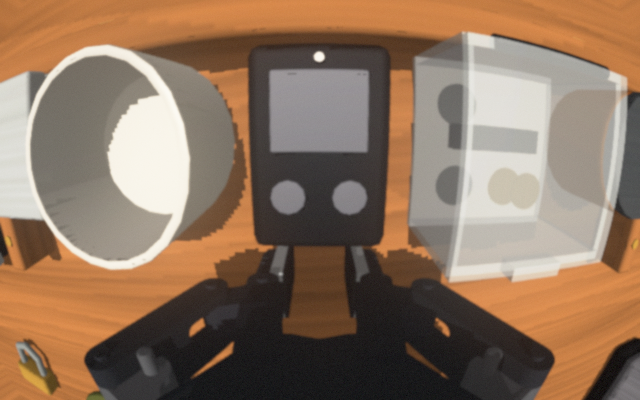

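View pics/s18.png

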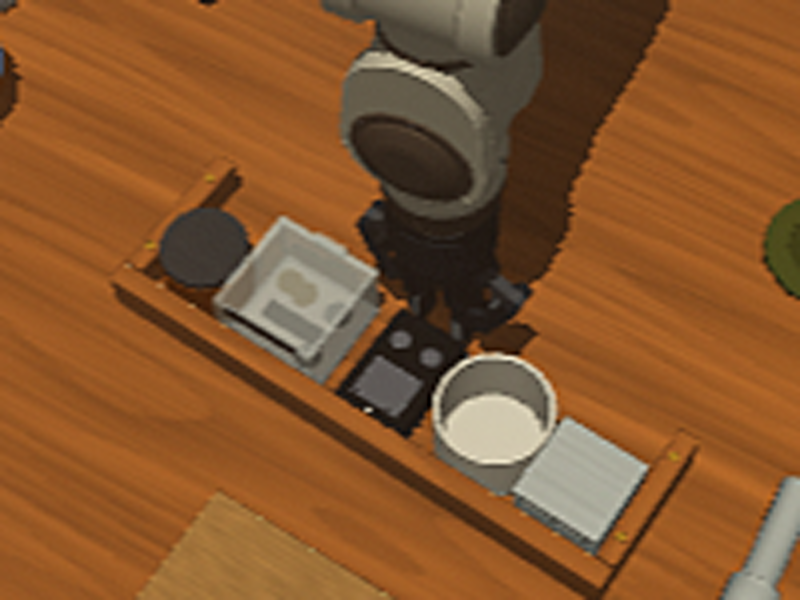

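Emit:
{"op": "move_arm", "data": {"commands": [{"claw":-0.4,"travel":[-0.6,0,0],"turn":0},{"claw":-0.4,"travel":[-1,0,0],"turn":0},{"claw":-0.4,"travel":[-3,0,0],"turn":0},{"claw":-0.4,"travel":[-3,0,-3],"turn":0},{"claw":-0.4,"travel":[-3,0,-3],"turn":0}]}}

```text
time: 20.52
ee_pos: [0.4912, 0.0663, 0.2366]
tcp_rot: [-179.8, -0.3, -4.6]
wrist_force: [0.4, 1.1, 1.4]
opening: 0.0253
```

Emit:
{"op": "move_arm", "data": {"commands": [{"claw":-0.4,"travel":[-3,3,-2],"turn":0},{"claw":-0.4,"travel":[-3,3,0],"turn":0},{"claw":-0.4,"travel":[-3,3,0],"turn":0},{"claw":-0.4,"travel":[-2,3,0],"turn":0},{"claw":-0.4,"travel":[0,3,0],"turn":0}]}}

```text
time: 20.93
ee_pos: [0.3755, -0.0436, 0.2545]
tcp_rot: [179.1, -0.6, -6.5]
wrist_force: [0.3, 1.2, -0.6]
opening: 0.0258
```

Run:
```python
from h import *
pl('x',(-.101,-.001),.006)
im=viewer.camera('top'); cv2.imwrite('pics/t20f.png',im);crop(im,215,115,395,250,4.4,'pics/t20.png')
im=viewer.camera('scene'); cv2.imwrite('pics/s20f.png',im);crop(im,205,155,405,305,4,'pics/s20.png')
```

```text
x travel cm [ 20.25 -12.71   7.55] now g [-0.3084 -0.1199] z 0.2545 rot [179.14  -0.56  -6.51] F [ 0.3  1.2 -0.6] open 0.0258 t 20.9333
```

View pics/t20.png

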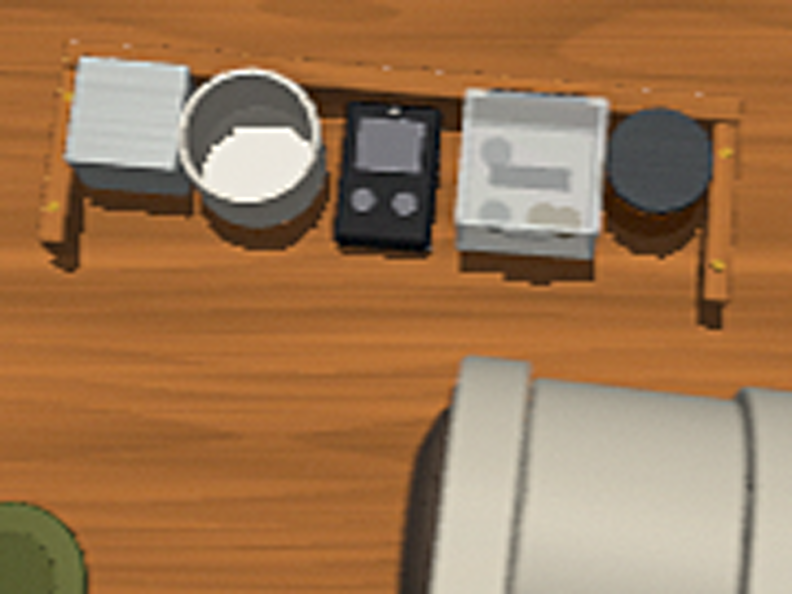

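View pics/s20.png

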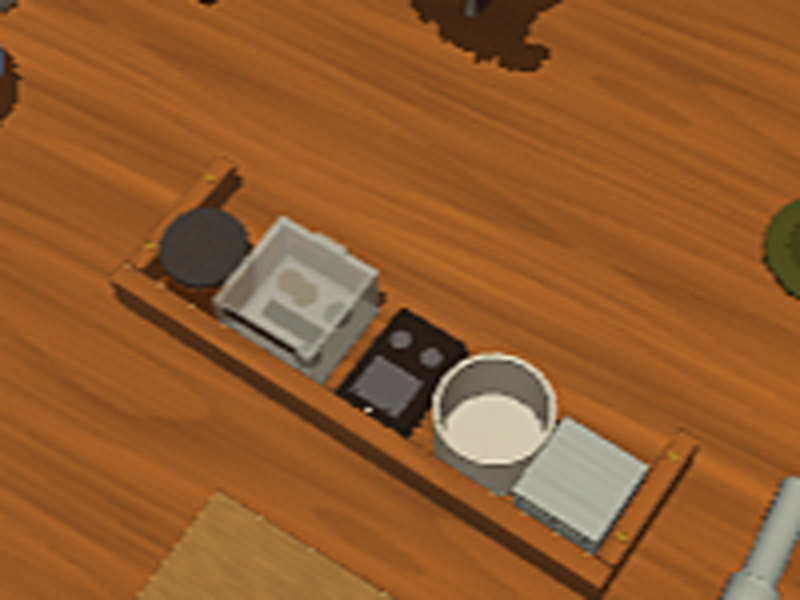

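View pics/s20f.png

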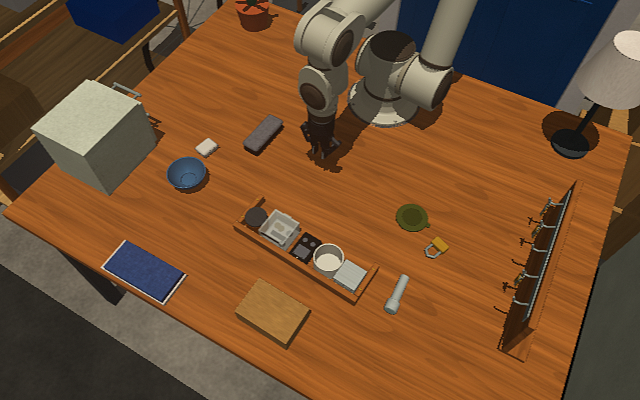

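Run:
```python
from h import *
def s(pts): return [((x+.5)/4-.5+205,(y+.5)/4-.5+155) for x,y in pts]
def t(pts): return [((x+.5)/4.4-.5+215,(y+.5)/4.4-.5+115) for x,y in pts]
for n,c,p,z in (('op','top',t([(351,101),(441,109),(431,246),(338,238)]),.022),('op','scene',s([(404,309),(468,346)]),.022),('cheek tips','top',t([(62,243),(703,298)]),.036),('cheek tip','scene',s([(686,430)]),.036),('cup','top',t([(250,69),(250,205),(180,137),(322,140)]),.06),('tin','top',t([(80,57),(190,66),(188,172),(67,162)]),.056)):
    w=px2w(c,p,z); print(n,c,w2g(w.mean(0)).round(4), [w2g(q).round(4).tolist() for q in w])
a=px2w('top',t([(351,101),(441,109),(431,246),(338,238)]),.022); d=a[:2].mean(0)-a[2:].mean(0); print(np.degrees(np.arctan2(d[1],d[0])),np.linalg.norm(d))
a0=cv2.imread('pics/top0.png');a1=cv2.imread('pics/t20f.png');m=cv2.absdiff(a0,a1).max(2)>40
for nm,(x0,y0,x1,y1) in dict(puck=(190,225,240,270),torch=(185,125,212,182),pad=(160,205,195,240),bowl=(440,138,500,192),ear=(462,198,495,232),case=(412,228,448,300)).items(): print(nm,m[y0:y1,x0:x1].sum())
```

```text
op top [-0.0483 -0.002 ] [[-0.0044, 0.0266], [-0.0048, -0.0292], [-0.0921, -0.0311], [-0.0919, 0.0256]]
op scene [-0.0871  0.003 ] [[-0.0867, -0.0244], [-0.0875, 0.0304]]
cheek tips top [-0.1134 -0.0033] [[-0.1131, 0.1885], [-0.1137, -0.1951]]
cheek tip scene [-0.1111  0.1944] [[-0.1111, 0.1944]]
cup top [-0.0457  0.0792] [[-0.0033, 0.0843], [-0.0868, 0.0749], [-0.0489, 0.1208], [-0.0436, 0.037]]
tin top [-0.0358  0.1524] [[-0.0029, 0.1876], [-0.0029, 0.1211], [-0.0687, 0.1143], [-0.0687, 0.1866]]
-3.612044352093661 0.08745156221508664
puck 0
torch 0
pad 0
bowl 0
ear 0
case 0
```

```bash
python3 -c "
from workcell import bot
print(bot.job_done())"
```

```text
the job is handed in; nothing more can be done
None
```

The opener is in the row between the cup and the box, flat and against the back rail. I handed the job in with the clock at about 21 s; no verdict is reported.

**What I did:**
- **Spreading the row:** I pushed the cup left from inside with closed fingers until the tin met its cheek. Then I pushed the box right from the gap until the jar met its cheek. Box and cup ended about 166–170 mm apart centre to centre, with the opener still in front of the row.
- **Placing the opener:** I gripped it by its near end, squared it up and slid it along the shelf into the gap. Two slightly spread fingers behind it then pushed it back until the rail stopped it, with the wrist reading about 45 N sideways.

**Last checks:**
- **Opener:** its centre is about 45 mm in front of the rail (limit 53) and its long axis about 1° from square.
- **Row:** box, cup, tin and jar look upright in the pictures and sit near the rail, with the box about square to it.
- **Other things:** the top picture shows no change around any of the six bystanders. The arm stands clear of everything.

**What went wrong or disagreed:**
- **Wrist joint limit:** early on the last joint hit its limit and tilted the tool about 5°. I turned it to the opposite limit to straighten it before touching anything, leaving about 0.6° of tilt.
- **Camera disagreement:** the top and scene cameras differ by about 3–8 mm along the gallery. The top view alone puts the opener's centre at 48 mm and the scene view at about 42 mm. Both are inside the limit.

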